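# Hang the washed bean scoops as a nest on one hook

## Task

The three steel bean scoops have dried on the rack: hang them all on the single storage hook, one inside the other, the largest first, then the medium, then the small. Then push the whole nest back along the hook until it is home against the rubber stop ring and the eyes touch one another, gently throughout, because neither the hook nor the rack may be forced. Let go, and leave everything else on the bench where it is.

Things in the scene. Friction and masses are not known exactly. Their poses are not given: they have to be found in the camera images.
- hook: Storage hook: an 8 mm steel rod bent up from a heavy plate (170 x 120 x 12 mm). Origin on the table under the arm. The rod rises at x = +100 mm and runs forward as a level straight arm along -x at height 205 mm (rod axis) to x = -45 mm, then turns up. Nothing on it is higher. Over 20 N in all (scoops' weight included) damages it; 6 to 8 N is a firm push. Eyes drag with up to 4 N; a scoop may shift 1 to 2 mm in a grip.
- hook_bend (a point): Point on the rod's axis where the straight arm ends and the upturned end begins (x = -45 mm, height 205 mm in the hook's frame; axes as the hook's, -x pointing out along the arm). The black rubber stop ring (22 mm wide, 8 mm thick) is fixed on the arm, its front face between 51 and 87 mm behind this point (+x); its place is not measured: feel for it.
- hook_tip (a point): Centre of the rod's round free end, 15 mm farther out (-x) than hook_bend and 10.5 mm higher: the end rises at 35 degrees; rod radius 4 mm.
- rack: Steel drying rack: drip tray (170 x 300 x 14 mm), two posts, a cross bar 203 mm high, and on it three 7 mm prongs, 95 mm apart, pointing along the rack's -x and rising at 15 degrees. Origin on the table, 12 mm in front (-x) of the bar. One scoop hangs on each prong, in any order, mouth to the rack's -x, its eye 25 mm (along x) from the prong's free end. 20 N is too much for it.
- large_eye (a point): Centre of the large scoop's hanging eye (round, of 4 mm wire, opening 14, outside 22 mm) on top of its flat handle (24 mm wide, 4 thick). Its round cup (82 mm wide outside, 46 deep, 2 mm wall; axis 120 mm down the handle from the eye) has its mouth to the scoop's -x. 190 g. Hanging freely, z is up and x points level from mouth to cup floor, through the eye.
- large_grip (a point): Middle of the large scoop's handle, 30 mm from the eye: pinch it here from above by its two narrow edges (24 mm apart, along the scoop's y). Hanging freely, the handle leans 13 degrees, the cup towards -x, so this point is 6.6 mm to the -x side of the eye and 29.3 mm below it.
- medium_eye (a point): Centre of the medium scoop's hanging eye (round, of 4 mm wire, opening 14, outside 22 mm) on top of its flat handle (20 mm wide, 4 thick). Its round cup (69 mm wide outside, 40 deep, 2 mm wall; axis 120 mm down the handle from the eye) has its mouth to the scoop's -x. 140 g. Hanging freely, z is up and x points level from mouth to cup floor, through the eye.
- medium_grip (a point): Middle of the medium scoop's handle, 30 mm from the eye: pinch it here from above by its two narrow edges (20 mm apart, along the scoop's y). Hanging freely, the handle leans 10 degrees, the cup towards -x, so this point is 5.5 mm to the -x side of the eye and 29.5 mm below it.
- small_eye (a point): Centre of the small scoop's hanging eye (round, of 4 mm wire, opening 14, outside 22 mm) on top of its flat handle (16 mm wide, 4 thick). Its round cup (56 mm wide outside, 34 deep, 2 mm wall; axis 120 mm down the handle from the eye) has its mouth to the scoop's -x. 100 g. Hanging freely, z is up and x points level from mouth to cup floor, through the eye.
- small_grip (a point): Middle of the small scoop's handle, 30 mm from the eye: pinch it here from above by its two narrow edges (16 mm apart, along the scoop's y). Hanging freely, the handle leans 8 degrees, the cup towards -x, so this point is 4.3 mm to the -x side of the eye and 29.7 mm below it.
- hook_arm (a point): Point on the arm's axis 30 mm behind hook_bend (+x). Home, the eyes lie one behind the other on the arm, 4 mm apart, each cup inside the next larger. Fingers holding a handle reach past it and meet the wider handle behind some 18 mm before home: let go there and push the front eye with a finger on either side of the arm. A hanging eye's centre is 3 mm below the arm's axis.
- bowl_a: Empty white cupping bowl, 94 mm wide, 56 mm high; a bystander.
- bowl_b: Empty white cupping bowl, 94 mm wide, 56 mm high; a bystander.
- tumbler: Clear tumbler, 62 mm wide, 82 mm high; a bystander.
- jar: Brown jar with a black lid, 72 mm wide, 110 mm high; a bystander.
- spoon: Steel cupping spoon, about 120 mm long, lying on the rack's drip tray; a bystander.
- brush: Small brush with a wooden handle, 150 mm long; a bystander.
There are look-alikes about, which are no part of the job. What is shaped like the part that bears medium_eye but yellow is not meant.

How it is judged:
By the outcome, as a careful person would: the job done as asked, in the order asked, and still so for the second after the job is handed in, with the robot touching nothing.
It also fails if it takes over 72 s, if anything falls off the work surface, if the arm or the gripper's body presses on something with over 40 N, if the wrist force passes 120 N, or if a joint passes its speed limit or range.

## Robot

A 7-joint arm with a two-finger parallel gripper is mounted at the origin on the work surface. World frame = base frame: x ahead of the robot, y to its left, z up, the work surface at z = 0. Lengths are in m, angles in rad, forces in N, time in s.
With the tool pointing down it reaches from about 0.35 to 0.9 m from the base axis. Payload 8.1 kg.
Tool frame: the origin (TCP) lies at the centre of the arm's flange, where the gripper is bolted on; the fingertips stand 178 mm ahead of it and the grasp point (between the pads) lies 159 mm ahead of it (tcp_to_grasp is the distance from the TCP to the grasp point, in m); z points along the fingers, y is the direction in which the jaws open and shut (so a half turn about z gives the same grasp; the last joint's range is limited). The gripper opens to 92 mm and grips with 3 to 60 N. Pads are 19 mm wide; open, the fingers measure 130 mm over their backs; the gripper's body (75 mm by 190 mm) begins 47 mm behind the grasp point.
Start: joints at [1.127, 0.434, 0.025, 1.573, -0.012, 1.134, -0.075], TCP at [0.209, -0.589, 0.405] pointing down, gripper open.
Joint ranges: [-2.62, 2.62], [-0.44, 2.09], [-1.27, 1.32], [0.08, 2.57], [-1.32, 4.46], [0.12, 2], [-2.74, 2.74]. Speed limits (rad/s): [2.22, 2.22, 3.01, 3.01, 3.14, 3.14, 3.14].

## Interface

Orientations are given as a 3x3 rotation matrix whose columns are the frame's x, y, z axes.
In Python, from bench import state, snapshot, finish_job, tcp_to_grasp gives the robot as it stands.
- The arm moves only by the tool drive_tool, never from a script. Its argument "rows" is a list of rows, each an object with "dp": the shift along the tool's x, y, z in units of 30 mm (1.0 is 30 mm), a list of three; "turn": the turn, a rotation vector about the tool's x, y, z in units of 5 degrees (1.0 is 5 degrees), a list of three. In form: [{"dp": [x, y, z], "turn": [wx, wy, wz]}, ...]. A call has exactly 5 rows; each row shifts and turns the commanded pose from where the row before left it, along the tool's axes as they then stand; what a row does not reach is not made up. A row lasts 1/8 s, in which the tool goes at most 62.5 mm and 10.7 degrees, less where a joint would pass 70% of its speed; a pose out of reach is approached as far as the arm can. A call is refused whole if a number of a shift passes 1 or a number of a turn 1, either way. A call with a gripper value outside its range is refused whole. "claw" is the gripper command: -1 is shut, 1 is fully open, values between are in proportion, set as the call begins (left out, the last holds). The fingers move at their own pace and stop on an object; "force" is the grip in N (left out, the last holds). Time passes only in rows, so rows that do not move let the fingers close, or fill a call up. It gives the time, the measured TCP pose, the force and the opening at its end, in the units of the state.
- state(): the state, without advancing time (a new reading comes with each control period).
- snapshot(name): name is "scene" or "top"; returns a dict with "color" (384x512x3 uint8, red, green, blue), "depth" (384x512 float32, m along the optical axis (not along the pixel's ray), 0 where there is no reading), "fovy" (degrees; the focal length in pixels is half the picture's height over the tangent of half this angle, whatever the lens; pixels are square), "cx", "cy" (the principal point, pixels), "dist_coeffs" ([k1, k2, p1, p2, k3] as OpenCV has them; the pictures are not rectified), "world_to_cam" (4x4, takes a point from world to camera coordinates). Camera axes: x right, y up, looking along -z (the intrinsics and any distortion apply to the point x, -y, -z); pixel columns grow to the right and rows downward; lengths in m; the calibration is good to about 2 mm. A picture is of the moment at which its call begins.
- finish_job(): hands the job in, once; it reports no verdict.
The state is a dict: "time": time; "q": joint angles; "dq": joint speeds; "effort": joint torques, N m; "position": TCP position; "eef_rot": TCP orientation; "wrist_force": force on the tool from outside, world axes, zero at the start; "wrist_torque": the same for the moment, N m; "grip_width": opening from 0.0 (shut) to 1.0 (fully open).
Only numpy, scipy, OpenCV 4.12 (cv2) and the standard library are available. Lean on these libraries where they do the work, as an engineer would, in place of code of your own. Each camera call takes 0.05 s, during which the arm holds its last target.

## Working session

There is one attempt and no reset: what is moved stays moved. The work goes in short steps, Python scripts to look and compute and a tool call to move; the robot and the scene stay as the last step left them, time stands still between calls to the robot, and variables do not carry over. Pictures are saved under pics/ and viewed, and the job is handed in when it is done.

Besides the shell and the picture viewer there is one more tool, called as name([rows], argument=value, ...), one row to a line, values as JSON. drive_tool: Moves the arm, as the interface text tells. Its arguments: {"type":"object","properties":{"rows":{"type":"array"},"claw":{"type":"number"},"force":{"type":"number"}},"required":["rows"]}

```bash
mkdir -p pics; ls; cat > h.py <<'E'
import numpy as np, cv2
from bench import state, snapshot, finish_job, tcp_to_grasp
def save(s,fn,crop=None,scale=1):
    im=s['color'][:,:,::-1]
    if crop: r0,r1,c0,c1=crop; im=im[r0:r1,c0:c1]
    im=cv2.resize(im,None,fx=scale,fy=scale,interpolation=cv2.INTER_CUBIC)
    cv2.imwrite(fn,im)
def K(s):
    f=s['color'].shape[0]/2/np.tan(np.radians(s['fovy'])/2)
    return np.array([[f,0,s['cx']],[0,f,s['cy']],[0,0,1.]])
def ray(s,u,v):
    p=cv2.undistortPoints(np.array([[[u,v]]],float),K(s),np.array(s['dist_coeffs'],float))[0,0]
    d=np.array([p[0],-p[1],-1.]); M=np.array(s['world_to_cam']); R=M[:3,:3];t=M[:3,3]
    return -R.T@t, R.T@d
def on_z(s,u,v,z):
    o,d=ray(s,u,v); return o+d*(z-o[2])/d[2]
def by_depth(s,u,v,dep=None):
    o,d=ray(s,u,v)
    if dep is None: dep=s['depth'][int(round(v)),int(round(u))]
    return o+d*dep
def proj(s,P):
    P=np.atleast_2d(P); M=np.array(s['world_to_cam']); c=(M[:3,:3]@P.T).T+M[:3,3]
    c=c*[1,-1,-1]
    return cv2.projectPoints(c,np.zeros(3),np.zeros(3),K(s),np.array(s['dist_coeffs'],float))[0][:,0]
def two(s1,p1,s2,p2):
    o1,d1=ray(s1,*p1);o2,d2=ray(s2,*p2)
    A=np.stack([d1,-d2],1); t=np.linalg.lstsq(A,o2-o1,rcond=None)[0]
    a=o1+d1*t[0];b=o2+d2*t[1]; return (a+b)/2,np.linalg.norm(a-b)
E
python3 - <<'E'
from h import *
st=state(); print({k:np.round(v,3).tolist() for k,v in st.items()}, tcp_to_grasp)
import pickle
for n in('scene','top'):
    s=snapshot(n); pickle.dump(s,open(n+'0.pkl','wb')); save(s,f'pics/{n}0.png',scale=1.5)
    M=np.array(s['world_to_cam']); print(n,s['fovy'],s['cx'],s['cy'],s['dist_coeffs'],(-M[:3,:3].T@M[:3,3]).round(3),M[:3,:3].round(3).tolist())
E
```

```text
pics
{'time': 0.0, 'q': [1.127, 0.435, 0.025, 1.574, -0.012, 1.134, -0.075], 'dq': [-0.0, -0.001, 0.001, 0.0, -0.001, -0.001, 0.002], 'effort': [-0.001, -66.786, 0.985, -31.447, -0.06, 0.043, 0.0], 'position': [0.209, -0.589, 0.404], 'eef_rot': [[0.943, 0.334, -0.001], [0.334, -0.943, 0.001], [-0.0, -0.002, -1.0]], 'wrist_force': [0.176, -0.213, -0.532], 'wrist_torque': [-0.024, 0.024, -0.088], 'grip_width': 1.0} 0.1592
scene 51.92108012469033 257.37328391379754 191.7818127323326 [0.01993221 0.         0.         0.         0.        ] [ 1.248 -0.219  0.993] [[0.303, 0.953, -0.01], [-0.732, 0.239, 0.637], [0.61, -0.186, 0.77]]
top 42.82038721580144 258.09091401847877 193.86387008411847 [-0.02277138  0.          0.          0.          0.        ] [ 0.353 -0.006  1.415] [[0.026, -0.999, 0.021], [0.984, 0.03, 0.175], [-0.175, 0.016, 0.984]]
```

View pics/scene0.png

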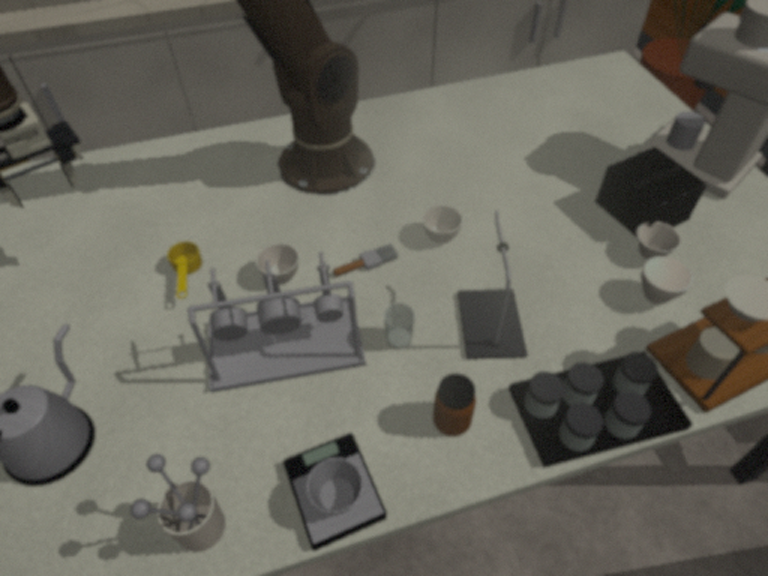

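View pics/top0.png

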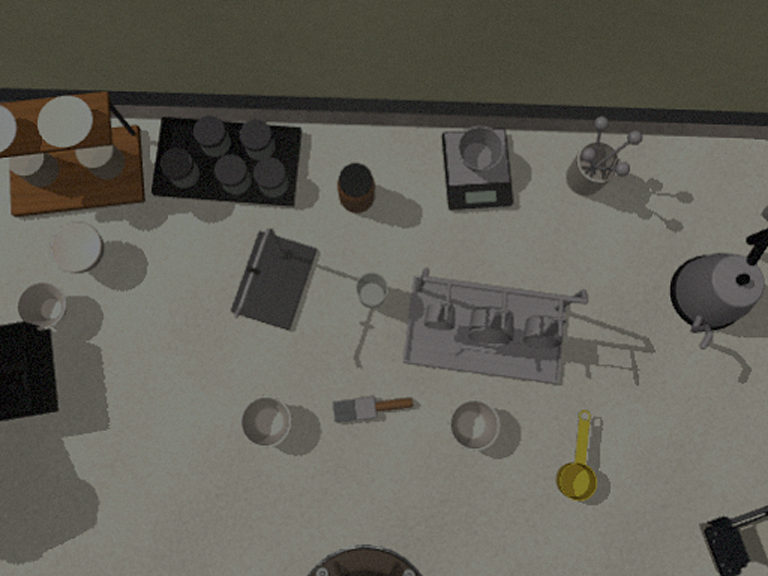

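```bash
python3 - <<'E'
from h import *
import pickle
s=pickle.load(open('scene0.pkl','rb'));t=pickle.load(open('top0.pkl','rb'))
save(s,'pics/sc_rack.png',(160,265,110,250),5)
save(t,'pics/tp_rack.png',(170,265,260,400),5)
save(s,'pics/sc_hook.png',(130,250,290,360),5)
save(t,'pics/tp_hook.png',(140,230,140,220),6)
E
```

```text
(no output)
```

View pics/sc_rack.png

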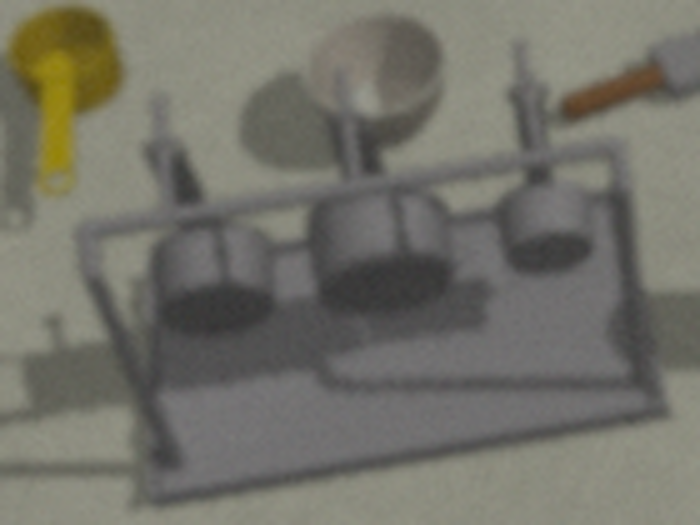

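View pics/tp_rack.png

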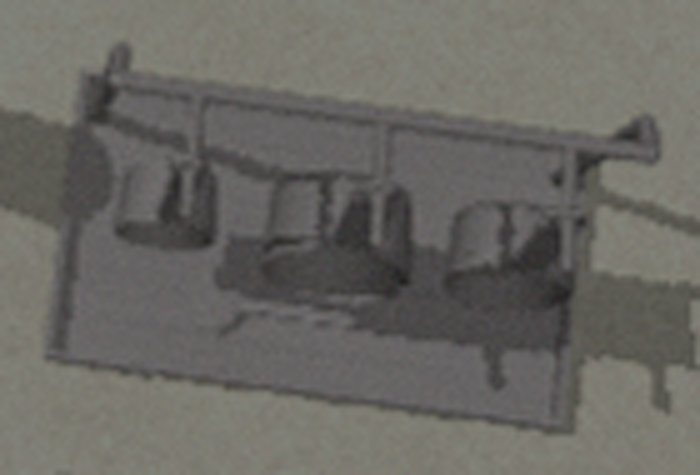

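View pics/sc_hook.png

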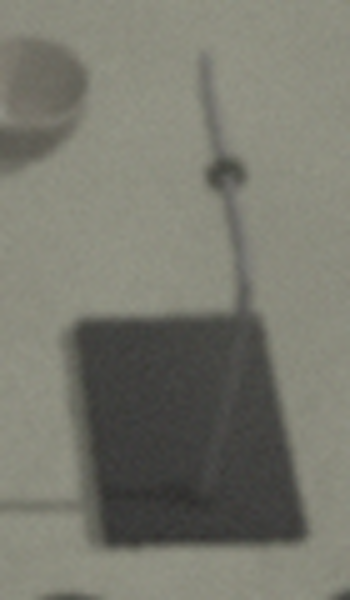

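View pics/tp_hook.png

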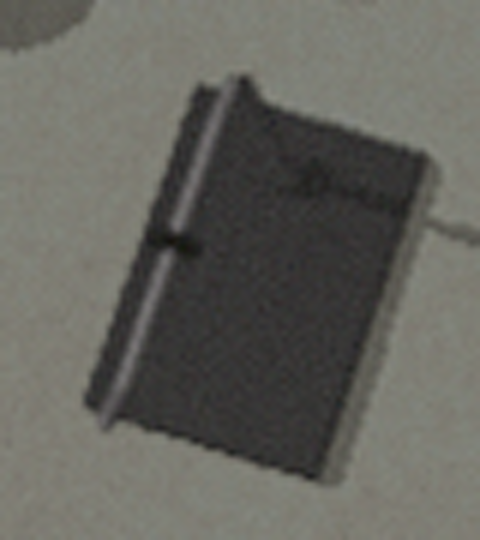

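```bash
cat >> h.py <<'E'
def crop(s,fn,r0,r1,c0,c1,sc,gain=1.6,grid=10):
    im=s['color'][r0:r1,c0:c1,::-1].astype(float)
    lo,hi=np.percentile(im,1),np.percentile(im,99.5); im=np.clip((im-lo)/(hi-lo)*255,0,255).astype(np.uint8)
    im=cv2.resize(im,None,fx=sc,fy=sc,interpolation=cv2.INTER_CUBIC)
    for c in range((c0//grid+1)*grid,c1,grid):
        x=int((c-c0+.5)*sc); cv2.line(im,(x,0),(x,6),(0,255,255),1); cv2.putText(im,str(c),(x-10,18),0,.4,(0,255,255),1)
    for r in range((r0//grid+1)*grid,r1,grid):
        y=int((r-r0+.5)*sc); cv2.line(im,(0,y),(6,y),(0,255,255),1); cv2.putText(im,str(r),(8,y+4),0,.4,(0,255,255),1)
    cv2.imwrite(fn,im)
E
python3 - <<'E'
from h import *
import pickle
s=pickle.load(open('scene0.pkl','rb'));t=pickle.load(open('top0.pkl','rb'))
crop(s,'pics/a1.png',160,216,130,230,8)
crop(t,'pics/a2.png',176,236,275,375,8)
crop(s,'pics/a3.png',135,225,315,350,6)
crop(t,'pics/a4.png',148,220,150,190,8)
E
```

```text
(no output)
```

View pics/a1.png

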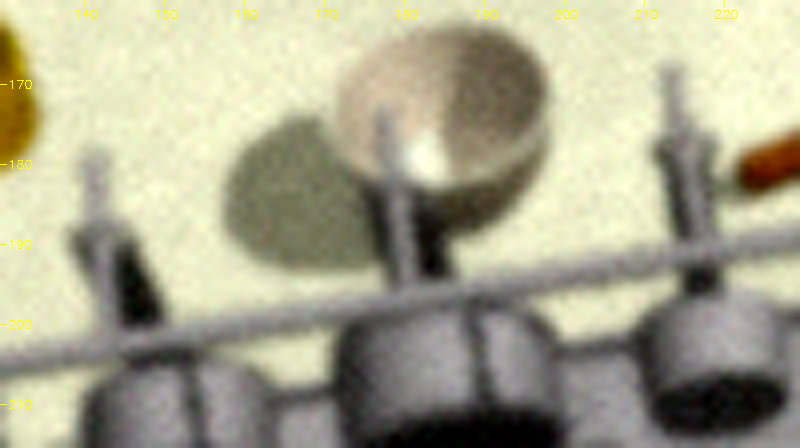

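View pics/a2.png

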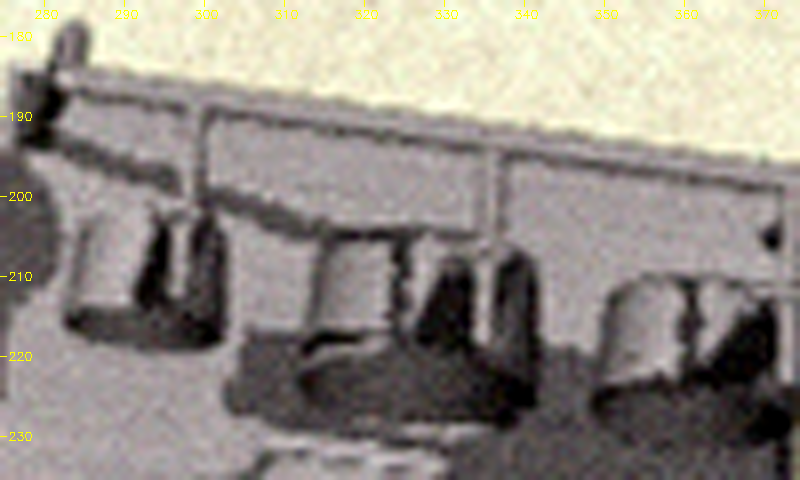

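View pics/a3.png

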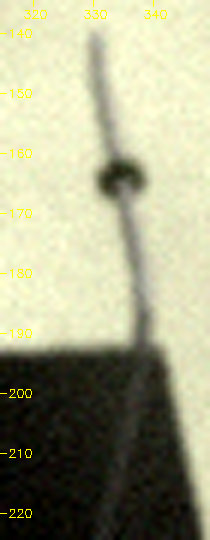

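View pics/a4.png

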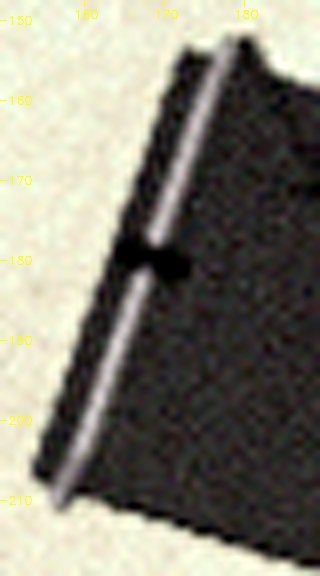

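```bash
python3 - <<'E'
from h import *
import pickle
for n in('scene','top'):
    s=pickle.load(open(n+'0.pkl','rb'))
    d=s['depth']; H,W=d.shape
    uu,vv=np.meshgrid(np.arange(W),np.arange(H))
    p=cv2.undistortPoints(np.stack([uu,vv],-1).reshape(-1,1,2).astype(float),K(s),np.array(s['dist_coeffs'],float))[:,0]
    D=np.stack([p[:,0],-p[:,1],-np.ones(len(p))],1)*d.reshape(-1,1)
    M=np.array(s['world_to_cam']); P=(D-M[:3,3])@M[:3,:3]
    P[d.ravel()==0]=np.nan; P=P.reshape(H,W,3); np.save(n+'P.npy',P)
    if n=='scene': r=(160,216,130,230); r2=(135,195,320,345)
    else: r=(176,236,275,375); r2=(150,213,150,185)
    print(n,(d==0).mean(), 'table z', np.nanmedian(P[...,2]), np.nanstd(P[300:310,250:270,2]))
    for k,rr in enumerate((r,r2)):
        z=P[rr[0]:rr[1],rr[2]:rr[3],2]
        im=np.clip(np.nan_to_num(z)/0.25*255,0,255).astype(np.uint8)
        im=cv2.applyColorMap(im,cv2.COLORMAP_JET)
        im[np.isnan(z)]=0
        cv2.imwrite(f'pics/z_{n}{k}.png',cv2.resize(im,None,fx=8,fy=8,interpolation=cv2.INTER_NEAREST))
E
```

```text
scene 0.0038960774739583335 table z 0.00035378970683933096 0.0018944123641253636
top 0.00421142578125 table z 6.797588034613879e-05 0.003007390000051495
```

View pics/z_scene0.png

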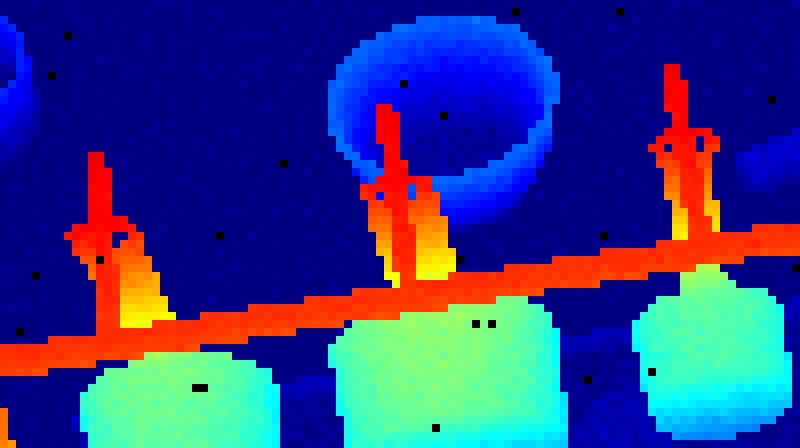

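View pics/z_top0.png

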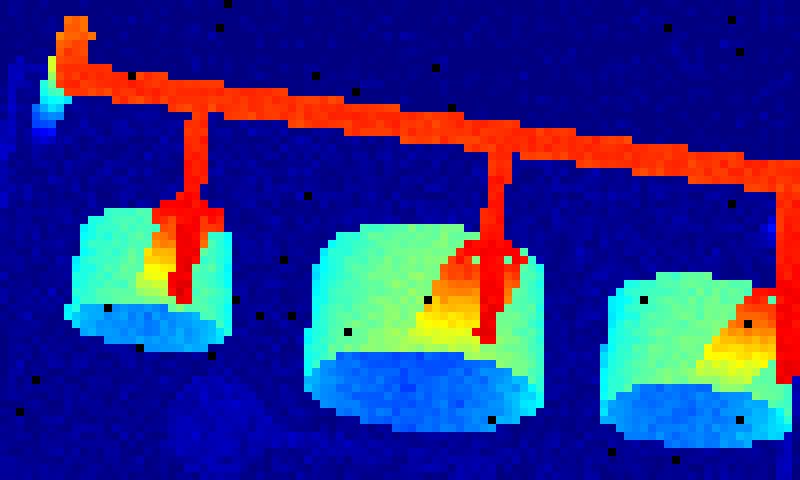

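View pics/z_top1.png

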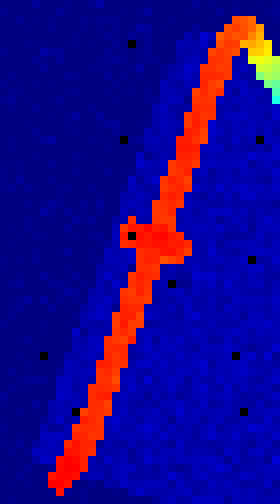

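View pics/z_scene1.png

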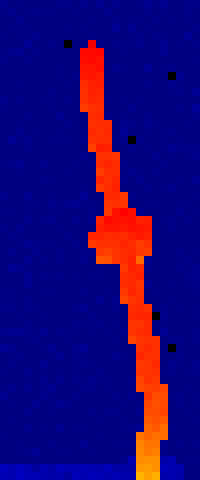

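```bash
cat > meas.py <<'E'
from h import *
def fit(p):
    c=p.mean(0);u,sv,v=np.linalg.svd(p-c); return c,v[0]
for n in('scene','top'):
    P=np.load(n+'P.npy')
    b=(slice(130,200),slice(315,355)) if n=='scene' else (slice(148,215),slice(148,192))
    q=P[b].reshape(-1,3); q=q[q[:,2]>0.185]
    c,d=fit(q[:,:2]); 
    for _ in range(5):
        l=(q[:,:2]-c)@np.array([-d[1],d[0]]); k=abs(l)<0.004; c,d=fit(q[k,:2])
    if d[0]<0:d=-d
    a=(q[:,:2]-c)@d; l=(q[:,:2]-c)@np.array([-d[1],d[0]])
    yaw=np.degrees(np.arctan2(d[1],d[0]))
    ring=(abs(l)>0.0055)
    print(n,'hook c',c.round(4),'yaw',yaw.round(2),'a range',a.min().round(4),a[q[:,2]>.19].max().round(4),'ring a',a[ring].mean().round(4),a[ring].min().round(4),a[ring].max().round(4),ring.sum())
    tip=c+d*a.min(); print(' tip end xy',tip.round(4), 'z profile',[(round(x,3),q[k&(abs(a-x)<.006),2].mean().round(4)) for x in np.arange(a.min()+.004,a.max(),.012)])
    # ring xy
    print(' ring xy',(c+d*a[ring].mean()).round(4))
    # rack
    b=(slice(155,225),slice(110,245)) if n=='scene' else (slice(170,240),slice(270,400))
    q=P[b].reshape(-1,3); q=q[q[:,2]>0.193]
    pts=q[:,:2]
    # bar fit: RANSAC-like start
    ang=0
    m=pts[:,0]>np.percentile(pts[:,0],30)
    c,d=fit(pts[m])
    for _ in range(15):
        l=(pts-c)@np.array([-d[1],d[0]]); m=abs(l)<0.006; c,d=fit(pts[m])
    if d[1]<0:d=-d
    nrm=np.array([-d[1],d[0]]); 
    if nrm[0]>0:nrm=-nrm  # towards robot
    l=(pts-c)@nrm; a=(pts-c)@d
    print(n,'bar c',c.round(4),'rack yaw',np.degrees(np.arctan2(-nrm[1],-nrm[0])).round(2),'z',q[m,2].mean().round(4),'n',m.sum())
    o=l>0.012
    h,e=np.histogram(a[o],bins=np.arange(a.min(),a.max(),.01)); 
    # prongs: cluster
    from scipy.cluster.vq import kmeans2
    lab=np.floor((a[o]-a[o].min())/0.06)
    idx=np.where(o)[0]; srt=np.sort(a[idx]); gaps=np.where(np.diff(srt)>0.03)[0]; 
    edges=[-9]+[(srt[g]+srt[g+1])/2 for g in gaps]+[9]
    for e0,e1 in zip(edges[:-1],edges[1:]):
        i=idx[(a[idx]>e0)&(a[idx]<e1)]
        aa,ll,zz=a[i],l[i],q[i,2]
        am=np.median(aa[ll>ll.max()-.02]); 
        k=abs(aa-am)<0.005
        tip=ll[k].max(); tp=c+d*am+nrm*tip
        side=(abs(aa-am)>.006)&(ll>.02)
        print('  prong a',am.round(4),'tip l',tip.round(4),'tipxy',tp.round(4),'ztip',zz[k&(ll>tip-.012)].mean().round(4),'n',len(i),'eye side pts l',np.sort(ll[side&(zz>.2)]).round(4)[-12:] if side.any() else None, 'zroot',zz[k&(ll<.03)].mean().round(4))
E
python3 meas.py
```

```text
scene hook c [0.6019 0.2008] yaw -15.96 a range -0.0852 0.0747 ring a -0.0025 -0.0093 0.0014 19
 tip end xy [0.52   0.2242] z profile [(np.float64(-0.081), np.float64(0.2153)), (np.float64(-0.069), np.float64(0.2091)), (np.float64(-0.057), np.float64(0.2087)), (np.float64(-0.045), np.float64(0.2083)), (np.float64(-0.033), np.float64(0.2082)), (np.float64(-0.021), np.float64(0.2079)), (np.float64(-0.009), np.float64(0.2161)), (np.float64(0.003), np.float64(0.2094)), (np.float64(0.015), np.float64(0.2085)), (np.float64(0.027), np.float64(0.2075)), (np.float64(0.039), np.float64(0.2077)), (np.float64(0.051), np.float64(0.2071)), (np.float64(0.063), np.float64(0.2041)), (np.float64(0.075), np.float64(0.1938))]
 ring xy [0.5995 0.2014]
scene bar c [ 0.58   -0.2219] rack yaw -6.22 z 0.206 n 429
  prong a -0.0926 tip l 0.0663 tipxy [ 0.504  -0.3067] ztip 0.221 n 87 eye side pts l [0.0406 0.0406 0.0414 0.0415 0.0418 0.042  0.0421 0.0423 0.0426 0.0428
 0.0435 0.0463] zroot 0.2097
  prong a 0.0012 tip l 0.0703 tipxy [ 0.5103 -0.2131] ztip 0.2216 n 88 eye side pts l [0.042  0.0421 0.0424 0.0426
[... 891 characters left out ...]
oat64(0.068), np.float64(0.2048)), (np.float64(0.08), np.float64(0.1982))]
 ring xy [0.6016 0.1977]
top bar c [ 0.577  -0.2228] rack yaw -6.3 z 0.2071 n 438
  prong a -0.0943 tip l 0.0668 tipxy [ 0.5003 -0.3092] ztip 0.2218 n 88 eye side pts l [0.037  0.0387 0.0389 0.0389 0.0405 0.0409 0.0411 0.0413 0.0422 0.0422] zroot 0.2125
  prong a -0.0016 tip l 0.0665 tipxy [ 0.5107 -0.2171] ztip 0.223 n 88 eye side pts l [0.0394 0.0401 0.0403 0.0412 0.0412 0.0419 0.0421 0.0422 0.0425 0.0428
 0.0442 0.045 ] zroot 0.2131
  prong a 0.0938 tip l 0.0676 tipxy [ 0.5201 -0.1222] ztip 0.2231 n 83 eye side pts l [0.038  0.0382 0.039  0.0395 0.0398 0.0403 0.0409 0.0409 0.0409 0.0412
 0.0417 0.0423] zroot 0.2123
```

```bash
python3 - <<'E'
import numpy as np
P=np.load('topP.npy');Q=np.load('sceneP.npy')
# bystanders: centers via heights in top
for nm,(r0,r1,c0,c1),z0 in [('bowl_a',(260,305,155,205),.04),('bowl_b',(262,305,295,340),.04),('tumbler',(178,210,232,262),.05),('jar',(105,145,222,255),.08)]:
    q=P[r0:r1,c0:c1].reshape(-1,3); q=q[q[:,2]>z0]; print(nm,len(q),q.min(0).round(3),q.max(0).round(3))
E
cat >> h.py <<'E'
from scipy.spatial.transform import Rotation as R_
def goal(P,yaw,n=None):
    """grasp point target P (world), tool x yaw deg, tool down; print shift in tool axes units and turn units"""
    st=state(); R=np.array(st['eef_rot']); p=np.array(st['position'])
    c,s=np.cos(np.radians(yaw)),np.sin(np.radians(yaw))
    Rt=np.array([[c,s,0],[s,-c,0],[0,0,-1.]])
    tp=np.array(P)-Rt[:,2]*tcp_to_grasp
    d=R.T@(tp-p)/.03; w=R_.from_matrix(R.T@Rt).as_rotvec(degrees=True)/5
    print('t',round(st['time'],2),'grasp now',(p+R[:,2]*tcp_to_grasp).round(4),'F',np.round(st['wrist_force'],2),'w',round(float(st['grip_width']),3))
    print(' dp',d.round(3),'turn',w.round(3),'Rt-dp',(Rt.T@(tp-p)/.03).round(3))
E
python3 -c "
from h import *
goal((.5297,-.2166,.27),-6.25)"
```

```text
bowl_a 281 [0.304 0.141 0.04 ] [0.393 0.234 0.065]
bowl_b 267 [ 0.308 -0.238  0.04 ] [ 0.398 -0.148  0.062]
tumbler 153 [ 0.567 -0.027  0.051] [0.627 0.031 0.087]
jar 493 [0.76  0.004 0.08 ] [0.829 0.072 0.12 ]
t 0.1 grasp now [ 0.2087 -0.5887  0.2448] F [-0.08 -0.06 -0.15] w 0.996
 dp [14.229 -8.121 -0.83 ] turn [-1.600e-02  5.000e-03  5.155e+00] Rt-dp [  9.282 -13.5    -0.839]
```

drive_tool([
  {"dp": [0,0,-0.2],"turn": [0,0,1]},
  {"dp": [0,0,-0.2],"turn": [0,0,1]},
  {"dp": [0,0,-0.2],"turn": [0,0,1]},
  {"dp": [0,0,-0.2],"turn": [0,0,1]},
  {"dp": [0,0,-0.2],"turn": [0,0,1]},
], claw=1, force=30)

```text
time: 0.72
position: [0.2088, -0.5889, 0.4345]
eef_rot: [[0.995, -0.098, -0.0], [-0.098, -0.995, 0.001], [-0.0, -0.001, -1.0]]
wrist_force: [-0.1, -0.4, -0.4]
grip_width: 1.001
```

```bash
python3 -c "
from h import *
goal((.5297,-.2166,.27),-6.25)"
```

```text
t 0.72 grasp now [ 0.2088 -0.5888  0.2753] F [-0.1  -0.38 -0.44] w 1.001
 dp [  9.423 -13.402   0.182] turn [-0.01   0.006  0.122] Rt-dp [  9.28  -13.502   0.175]
```

Look-alikes for the first scoop, in raw pixels: yellow scoop, top (384,320), excluded by colour; steel scoop on the right prong, top (362,220), cup about 69 mm so medium; on the left prong, top (294,210), about 56 mm so small; on the middle prong, top (330,213), about 82 mm so large. The close crop (a1/a2) shows three steel scoops with the widest cup in the middle, so I take that one first.

drive_tool([
  {"dp": [0.7,-1,0],"turn": [0,0,0.12]},
  {"dp": [0.7,-1,0],"turn": [0,0,0]},
  {"dp": [0.7,-1,0],"turn": [0,0,0]},
  {"dp": [0.7,-1,0],"turn": [0,0,0]},
  {"dp": [0.7,-1,0],"turn": [0,0,0]},
])

```text
time: 1.35
position: [0.3295, -0.4497, 0.4344]
eef_rot: [[0.994, -0.106, -0.0], [-0.106, -0.994, 0.0], [-0.0, -0.0, -1.0]]
wrist_force: [0.2, -1.4, -0.0]
grip_width: 1.002
```

drive_tool([
  {"dp": [0.7,-1,0],"turn": [0,0,0]},
  {"dp": [0.7,-1,0],"turn": [0,0,0]},
  {"dp": [0.7,-1,0],"turn": [0,0,0]},
  {"dp": [0.7,-1,0],"turn": [0,0,0]},
  {"dp": [0.7,-1,0],"turn": [0,0,0]},
])

```text
time: 1.98
position: [0.4497, -0.3117, 0.4344]
eef_rot: [[0.994, -0.106, -0.001], [-0.106, -0.994, 0.0], [-0.001, -0.0, -1.0]]
wrist_force: [0.7, -0.0, 0.2]
grip_width: 1.0
```

```bash
python3 -c "
from h import *
goal((.5297,-.2166,.27),-6.25)"
```

```text
t 1.98 grasp now [ 0.4496 -0.3117  0.2752] F [ 0.74 -0.01  0.18] w 1.0
 dp [ 2.315 -3.435  0.173] turn [-0.002  0.007  0.034] Rt-dp [ 2.304 -3.442  0.174]
```

drive_tool([
  {"dp": [0.58,-0.86,0.04],"turn": [0,0,0.03]},
  {"dp": [0.58,-0.86,0.04],"turn": [0,0,0]},
  {"dp": [0.58,-0.86,0.04],"turn": [0,0,0]},
  {"dp": [0.58,-0.86,0.04],"turn": [0,0,0]},
  {"dp": [0,0,0],"turn": [0,0,0]},
])

```text
time: 2.6
position: [0.5308, -0.215, 0.4293]
eef_rot: [[0.995, -0.104, -0.0], [-0.104, -0.995, 0.002], [-0.001, -0.001, -1.0]]
wrist_force: [-0.5, -1.0, 0.7]
grip_width: 1.0
```

```bash
python3 - <<'E'
from h import *
import pickle
goal((.5297,-.2166,.183),-6.25)
for n in('scene','top'):
    s=snapshot(n); pickle.dump(s,open(n+'1.pkl','wb'))
    if n=='scene': crop(s,'pics/b_scene.png',120,240,100,250,5)
    else: crop(s,'pics/b_top.png',150,250,250,400,5)
E
```

```text
t 2.6 grasp now [ 0.5308 -0.2148  0.2701] F [-0.52 -1.    0.67] w 1.0
 dp [-0.031  0.061  2.904] turn [-0.017  0.006  0.056] Rt-dp [-0.032  0.056  2.905]
```

View pics/b_scene.png

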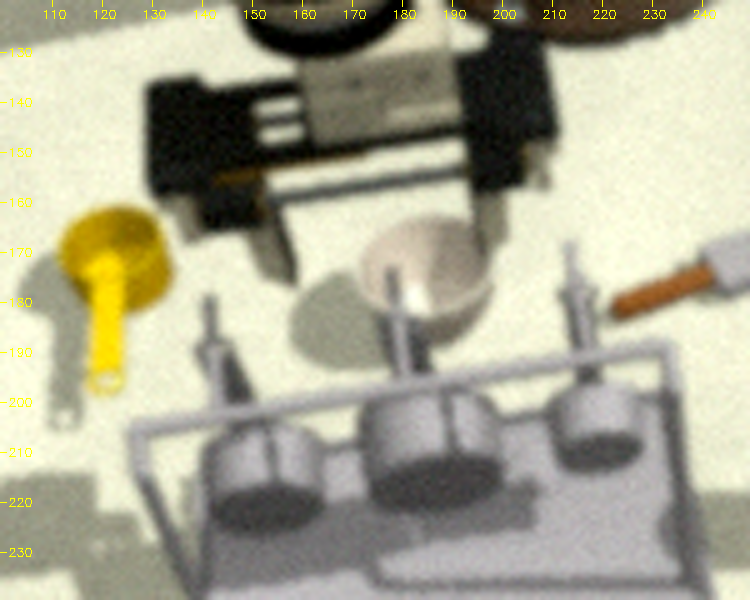

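View pics/b_top.png

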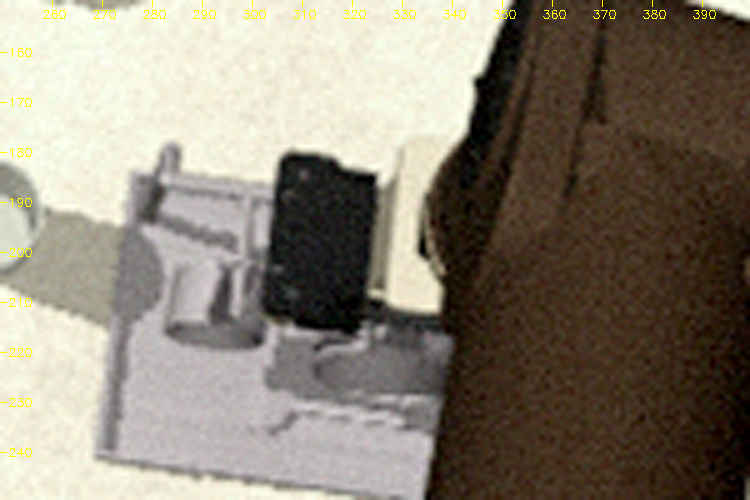

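```bash
cat >> h.py <<'E'
def cloud(s):
    d=s['depth']; H,W=d.shape
    uu,vv=np.meshgrid(np.arange(W),np.arange(H))
    p=cv2.undistortPoints(np.stack([uu,vv],-1).reshape(-1,1,2).astype(float),K(s),np.array(s['dist_coeffs'],float))[:,0]
    D=np.stack([p[:,0],-p[:,1],-np.ones(len(p))],1)*d.reshape(-1,1)
    M=np.array(s['world_to_cam']); P=(D-M[:3,3])@M[:3,:3]; P[d.ravel()==0]=np.nan
    return P.reshape(H,W,3)
E
python3 - <<'E'
from h import *
import pickle
s=pickle.load(open('scene1.pkl','rb')); P=cloud(s)
st=state(); g=np.array(st['position'])+np.array(st['eef_rot'])[:,2]*tcp_to_grasp; R=np.array(st['eef_rot'])
q=P[130:200,110:260].reshape(-1,3); l=(q-g)@R  # tool coords rel grasp
m=(abs(l[:,0])<.04)&(abs(l[:,1])<.08)&(l[:,2]>-.03)&(l[:,2]<.03)
L=l[m]
for sg in(-1,1):
    k=L[L[:,1]*sg>0]; 
    if len(k)==0: print('none');continue
    print(sg,len(k),'x',np.percentile(k[:,0],[5,50,95]).round(4),'y',k[:,1].min().round(4),k[:,1].max().round(4),'zmax',np.sort(k[:,2])[-6:].round(4))
    for z0 in np.arange(-.03,.03,.01):
        kk=k[(k[:,2]>z0)&(k[:,2]<z0+.01)]
        if len(kk): print('   z',z0.round(2),'x',kk[:,0].min().round(4),kk[:,0].max().round(4),'y',kk[:,1].min().round(4),kk[:,1].max().round(4),len(kk))
goal((.5297,-.2166,.183),-6.25)
E
```

```text
-1 82 x [0.0101 0.0122 0.0143] y -0.0689 -0.0509 zmax [0.0117 0.0121 0.014  0.015  0.016  0.0221]
   z -0.03 x 0.0099 0.0149 y -0.0673 -0.0509 13
   z -0.02 x 0.0104 0.0139 y -0.0689 -0.051 23
   z -0.01 x 0.0089 0.0152 y -0.0677 -0.0521 18
   z 0.0 x 0.0112 0.0141 y -0.0668 -0.0512 18
   z 0.01 x 0.0111 0.0149 y -0.063 -0.0522 9
   z 0.02 x 0.0096 0.0096 y -0.0541 -0.0541 1
1 105 x [0.0015 0.0123 0.0159] y 0.0403 0.0594 zmax [0.0158 0.0159 0.0168 0.0172 0.0172 0.0175]
   z -0.03 x -0.0004 0.0161 y 0.0405 0.0594 23
   z -0.02 x 0.0052 0.0157 y 0.0407 0.0589 24
   z -0.01 x -0.0057 0.0168 y 0.0403 0.0567 25
   z 0.0 x -0.0068 0.0159 y 0.0406 0.056 21
   z 0.01 x -0.001 0.0152 y 0.0405 0.0479 12
t 2.7 grasp now [ 0.5291 -0.2179  0.2703] F [-0.06 -0.85  0.46] w 0.997
 dp [ 0.013 -0.043  2.911] turn [0.003 0.012 0.008] Rt-dp [ 0.01  -0.042  2.911]
```

```bash
cat > cal.py <<'E'
from h import *
st=state();s=snapshot('scene'); P=cloud(s)
g=np.array(st['position'])+np.array(st['eef_rot'])[:,2]*tcp_to_grasp; R=np.array(st['eef_rot'])
q=P.reshape(-1,3); l=(q-g)@R
m=(abs(l[:,0])<.04)&(abs(l[:,1])<.08)&(l[:,2]>-.03)&(l[:,2]<.012)
L=l[m]
a=L[L[:,1]<0];b=L[L[:,1]>0]
print(len(a),len(b),'outer',np.percentile(a[:,1],[2,98]).round(4),np.percentile(b[:,1],[2,98]).round(4),'front x',np.median(a[:,0]).round(4),np.median(b[:,0]).round(4), 'tipz',np.sort(l[(abs(l[:,0])<.04)&(abs(l[:,1])<.08)&(l[:,2]<.03)][:,2])[-4:].round(4))
goal((.5297,-.2166,.183),-6.25)
E
python3 cal.py; sleep 0.1; python3 cal.py
```

```text
75 98 outer [-0.0644 -0.0476] [0.0438 0.0605] front x 0.0112 0.0115 tipz [0.0151 0.0157 0.0161 0.0178]
t 2.75 grasp now [ 0.5288 -0.2185  0.2705] F [-0.01  0.09  0.36] w 1.001
 dp [ 0.02  -0.065  2.915] turn [ 0.006  0.01  -0.006] Rt-dp [ 0.018 -0.063  2.915]
72 94 outer [-0.065 -0.048] [0.044  0.0614] front x 0.0116 0.0114 tipz [0.0163 0.0171 0.018  0.02  ]
t 2.8 grasp now [ 0.5287 -0.2188  0.2706] F [ 0.46 -0.22 -0.21] w 0.997
 dp [ 0.023 -0.075  2.919] turn [ 0.007  0.007 -0.014] Rt-dp [ 0.021 -0.073  2.919]
```

drive_tool([
  {"dp": [0.01,-0.03,0.8],"turn": [0,0,0]},
  {"dp": [0,0,0.8],"turn": [0,0,0]},
  {"dp": [0,0,0.7],"turn": [0,0,0]},
  {"dp": [0,0,0.4],"turn": [0,0,0]},
  {"dp": [0,0,0.2],"turn": [0,0,0]},
])

```text
time: 3.42
position: [0.5296, -0.2174, 0.3426]
eef_rot: [[0.994, -0.11, -0.0], [-0.11, -0.994, -0.0], [-0.0, 0.0, -1.0]]
wrist_force: [-0.6, -0.2, 0.6]
grip_width: 0.998
```

```bash
python3 -c "
from h import *
goal((.529,-.2176,.183),-6.25)"
```

```text
t 3.42 grasp now [ 0.5295 -0.2174  0.1834] F [-0.55 -0.21  0.63] w 0.998
 dp [-0.019  0.01   0.014] turn [ 0.002  0.004 -0.007] Rt-dp [-0.019  0.01   0.013]
```

drive_tool([
  {"dp": [0,0,0],"turn": [0,0,0]},
  {"dp": [0,0,0],"turn": [0,0,0]},
  {"dp": [0,0,0],"turn": [0,0,0]},
  {"dp": [0,0,0],"turn": [0,0,0]},
  {"dp": [0,0,0],"turn": [0,0,0]},
], claw=-1, force=25)

```text
time: 4.05
position: [0.5299, -0.2168, 0.3431]
eef_rot: [[0.994, -0.108, 0.0], [-0.108, -0.994, -0.0], [0.0, 0.0, -1.0]]
wrist_force: [0.4, -0.1, -0.4]
grip_width: 0.508
```

```bash
python3 -c "
from h import *
goal((.529,-.2176,.183),-6.25)
s=snapshot('scene'); crop(s,'pics/c1.png',120,240,100,250,5)"
```

```text
t 4.05 grasp now [ 0.5299 -0.2168  0.1839] F [ 0.4  -0.08 -0.4 ] w 0.508
 dp [-0.028  0.031  0.028] turn [ 0.001 -0.002  0.005] Rt-dp [-0.028  0.031  0.028]
```

View pics/c1.png

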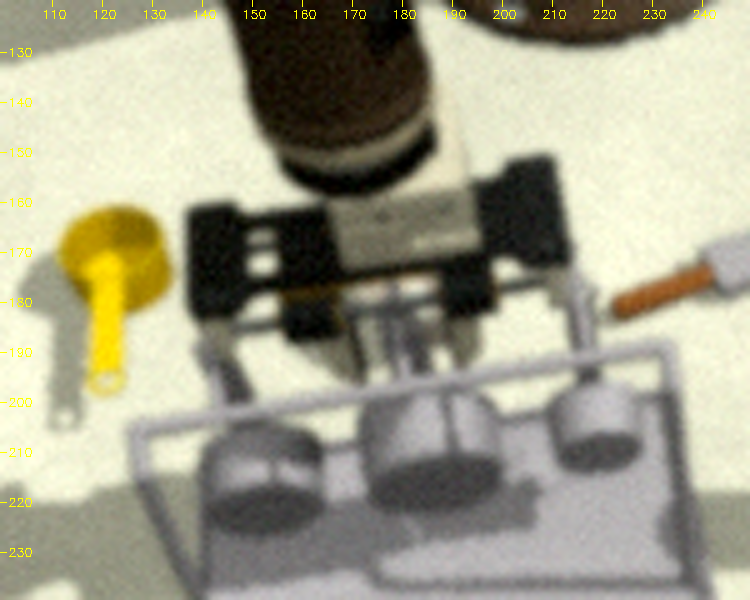

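The view shows the fingers around the large handle at (180,190), still closing. The gripper body sits just above the neighbouring prongs at (141,185) and (214,178) and is clear of them.

drive_tool([
  {"dp": [0,0,0],"turn": [0,0,0]},
  {"dp": [0,0,0],"turn": [0,0,0]},
  {"dp": [0,0,0],"turn": [0,0,0]},
  {"dp": [0,0,0],"turn": [0,0,0]},
  {"dp": [0,0,0],"turn": [0,0,0]},
])

```text
time: 4.72
position: [0.5299, -0.2169, 0.3429]
eef_rot: [[0.994, -0.109, 0.0], [-0.109, -0.994, -0.0], [0.0, 0.0, -1.0]]
wrist_force: [1.5, -0.8, -0.9]
grip_width: 0.257
```

```bash
python3 -c "
from h import *
goal((.529,-.2176,.183),-6.25)"
```

```text
t 4.72 grasp now [ 0.5299 -0.2169  0.1837] F [ 1.45 -0.8  -0.87] w 0.257
 dp [-0.028  0.027  0.025] turn [ 0.002 -0.001  0.004] Rt-dp [-0.028  0.027  0.025]
```

drive_tool([
  {"dp": [0,0,-0.06],"turn": [0,0,0]},
  {"dp": [0,0,-0.06],"turn": [0,0,0]},
  {"dp": [-0.1,0,-0.03],"turn": [0,0,0]},
  {"dp": [-0.2,0,-0.05],"turn": [0,0,0]},
  {"dp": [-0.2,0,-0.05],"turn": [0,0,0]},
])

```text
time: 5.35
position: [0.5144, -0.2151, 0.3505]
eef_rot: [[0.994, -0.108, -0.0], [-0.108, -0.994, -0.0], [-0.0, 0.0, -1.0]]
wrist_force: [0.7, -0.0, -1.8]
grip_width: 0.26
```

```bash
python3 -c "
from h import *
goal((.529,-.2176,.183),-6.25)"
```

```text
t 5.35 grasp now [ 0.5143 -0.2151  0.1913] F [ 0.69 -0.01 -1.84] w 0.26
 dp [0.493 0.03  0.276] turn [0.001 0.004 0.004] Rt-dp [0.493 0.029 0.276]
```

drive_tool([
  {"dp": [-0.3,0,-0.09],"turn": [0,0,0]},
  {"dp": [-0.4,0,-0.12],"turn": [0,0,0]},
  {"dp": [-0.4,0,-0.15],"turn": [0,0,0]},
  {"dp": [-0.4,0,-0.3],"turn": [0,0,0]},
  {"dp": [-0.2,0,-0.5],"turn": [0,0,0]},
])

```text
time: 5.98
position: [0.4632, -0.2096, 0.386]
eef_rot: [[0.994, -0.109, -0.001], [-0.109, -0.994, 0.0], [-0.001, -0.0, -1.0]]
wrist_force: [1.5, 0.3, -2.1]
grip_width: 0.256
```

```bash
python3 -c "
from h import *
goal((.529,-.2176,.183),-6.25)
s=snapshot('scene'); crop(s,'pics/d1.png',100,240,100,250,5)"
```

```text
t 5.97 grasp now [ 0.4631 -0.2096  0.2268] F [ 1.51  0.3  -2.09] w 0.256
 dp [2.21  0.026 1.457] turn [-0.     0.008 -0.001] Rt-dp [2.209 0.026 1.459]
```

View pics/d1.png

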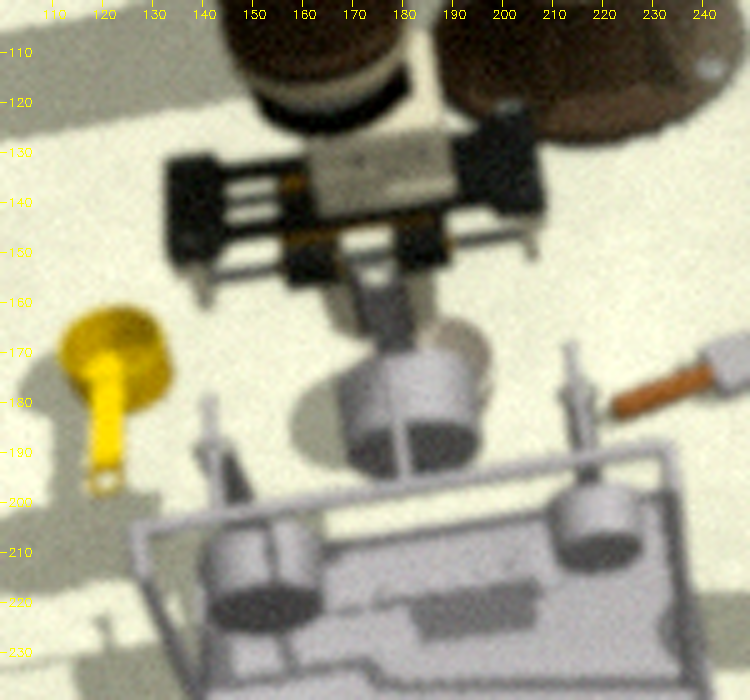

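```bash
cat > held.py <<'E'
from h import *
import pickle,sys
st=state();s=snapshot('scene'); P=cloud(s)
g=np.array(st['position'])+np.array(st['eef_rot'])[:,2]*tcp_to_grasp; R=np.array(st['eef_rot'])
l=(P.reshape(-1,3)-np.array([.0015,.002,0])-g)@R
m=(abs(l[:,1])<.0135)&(l[:,2]>-.06)&(l[:,2]<.07)&(abs(l[:,0])<.05)
L=l[m]; 
for z0 in np.arange(-.05,.07,.006):
    k=L[(L[:,2]>=z0)&(L[:,2]<z0+.006)]
    if len(k): print('z',z0.round(3),'x',np.median(k[:,0]).round(4),'y',k[:,1].min().round(4),k[:,1].max().round(4),len(k))
goal(g,np.degrees(np.arctan2(R[1,0],R[0,0])))
E
python3 held.py
```

```text
z -0.038 x 0.0094 y -0.007 0.0087 7
z -0.032 x 0.0089 y -0.0093 0.0125 5
z -0.026 x 0.0072 y -0.0128 0.0135 11
z -0.02 x 0.0061 y -0.0123 0.0112 18
z -0.014 x 0.0055 y -0.0116 0.0126 14
z -0.008 x 0.0048 y -0.0131 0.0134 14
z -0.002 x 0.0029 y -0.0122 0.0122 13
z 0.004 x 0.0071 y -0.0134 0.0131 16
z 0.01 x -0.0007 y -0.013 0.011 13
z 0.016 x -0.0014 y -0.0122 0.0116 12
z 0.022 x -0.0027 y -0.0066 0.01 7
z 0.028 x -0.0055 y -0.0089 0.0111 11
z 0.034 x -0.006 y -0.0103 0.0123 12
z 0.04 x -0.0076 y -0.0097 0.0069 8
z 0.046 x -0.0086 y -0.0111 0.0113 13
z 0.052 x -0.0021 y -0.0134 0.0128 48
z 0.058 x 0.0189 y -0.0132 0.0133 50
z 0.064 x 0.0288 y -0.0116 0.0133 10
t 6.08 grasp now [ 0.4648 -0.2101  0.2283] F [ 0.99 -0.25 -1.09] w 0.256
 dp [-0.011  0.003 -0.024] turn [ 0.01  -0.039  0.   ] Rt-dp [-0.011  0.003 -0.024]
```

drive_tool([
  {"dp": [-0.2,-0.1,-0.15],"turn": [0,0,0.4]},
  {"dp": [-0.2,-0.3,-0.15],"turn": [0,0,0.4]},
  {"dp": [0,-0.6,-0.15],"turn": [0,0,0.4]},
  {"dp": [0,-0.9,-0.15],"turn": [0,0,0.4]},
  {"dp": [0,-1,-0.15],"turn": [0,0,0.35]},
])

```text
time: 6.7
position: [0.4702, -0.1222, 0.4077]
eef_rot: [[0.961, -0.278, -0.001], [-0.278, -0.961, 0.0], [-0.001, 0.0, -1.0]]
wrist_force: [0.8, 1.0, -1.2]
grip_width: 0.256
```

```bash
python3 -c "
from h import *
goal((.4824,.2322,.2107),-16)"
```

```text
t 6.7 grasp now [ 0.4701 -0.1222  0.2485] F [ 0.78  1.02 -1.2 ] w 0.256
 dp [ -2.897 -11.461   1.261] turn [ 0.001  0.006 -0.031] Rt-dp [ -2.866 -11.469   1.26 ]
```

drive_tool([
  {"dp": [-0.28,-1,0],"turn": [0,0,0]},
  {"dp": [-0.28,-1,0],"turn": [0,0,0]},
  {"dp": [-0.28,-1,0],"turn": [0,0,0]},
  {"dp": [-0.28,-1,0],"turn": [0,0,0]},
  {"dp": [-0.28,-1,0],"turn": [0,0,0]},
])

```text
time: 7.32
position: [0.4709, 0.034, 0.4076]
eef_rot: [[0.961, -0.276, -0.0], [-0.276, -0.961, -0.0], [-0.0, 0.0, -1.0]]
wrist_force: [0.1, 1.2, -2.1]
grip_width: 0.258
```

drive_tool([
  {"dp": [-0.28,-1,0],"turn": [0,0,0]},
  {"dp": [-0.28,-1,0],"turn": [0,0,0]},
  {"dp": [-0.28,-1,0],"turn": [0,0,0]},
  {"dp": [-0.28,-1,0],"turn": [0,0,0]},
  {"dp": [-0.28,-1,0],"turn": [0,0,0]},
])

```text
time: 7.95
position: [0.4718, 0.1897, 0.4075]
eef_rot: [[0.961, -0.276, -0.001], [-0.276, -0.961, -0.0], [-0.0, 0.0, -1.0]]
wrist_force: [-0.1, 0.0, -2.4]
grip_width: 0.258
```

```bash
python3 -c "
from h import *
goal((.4824,.2322,.2107),-16)"
```

```text
t 7.95 grasp now [0.4717 0.1896 0.2483] F [-0.06  0.03 -2.42] w 0.258
 dp [-0.052 -1.461  1.252] turn [ 0.004  0.006 -0.01 ] Rt-dp [-0.052 -1.46   1.253]
```

drive_tool([
  {"dp": [0,-0.7,0.3],"turn": [0,0,0]},
  {"dp": [0,-0.5,0.35],"turn": [0,0,0]},
  {"dp": [-0.04,-0.2,0.35],"turn": [0,0,0]},
  {"dp": [0,-0.04,0.25],"turn": [0,0,0]},
  {"dp": [0,0,0],"turn": [0,0,0]},
])

```text
time: 8.57
position: [0.4827, 0.2295, 0.3694]
eef_rot: [[0.961, -0.276, -0.001], [-0.276, -0.961, -0.001], [-0.001, 0.001, -1.0]]
wrist_force: [-0.1, 0.1, -2.8]
grip_width: 0.256
```

```bash
python3 held.py; python3 - <<'E'
from h import *
import pickle
for n in('scene','top'):
    s=snapshot(n); pickle.dump(s,open(n+'2.pkl','wb'))
    if n=='scene': crop(s,'pics/e_scene.png',90,210,260,380,5)
    else: crop(s,'pics/e_top.png',140,250,100,220,5)
goal((.4824,.2322,.2107),-16)
E
```

```text
z -0.05 x -0.0027 y -0.0132 -0.0126 3
z -0.038 x 0.0092 y -0.0132 0.0073 8
z -0.032 x 0.0078 y -0.0134 0.0116 11
z -0.026 x 0.006 y -0.012 0.0112 9
z -0.02 x 0.0068 y -0.0129 0.0132 16
z -0.014 x 0.0047 y -0.0132 0.0093 15
z -0.008 x 0.0074 y -0.0113 0.0115 21
z -0.002 x 0.0066 y -0.0119 0.0107 18
z 0.004 x 0.0021 y -0.013 0.0132 13
z 0.01 x 0.0004 y -0.0133 0.0086 13
z 0.016 x -0.0017 y -0.0097 0.0074 5
z 0.022 x -0.0037 y -0.008 0.0095 9
z 0.028 x -0.006 y -0.0093 0.0086 8
z 0.034 x -0.006 y -0.0103 0.0109 8
z 0.04 x -0.0076 y -0.0082 0.013 10
z 0.046 x -0.008 y -0.009 0.0118 15
z 0.052 x 0.0 y -0.0127 0.013 46
z 0.058 x 0.0182 y -0.0128 0.0129 54
z 0.064 x 0.0292 y -0.0134 0.0124 13
t 8.62 grasp now [0.4828 0.2295 0.2108] F [-0.01  0.36 -2.43] w 0.255
 dp [-0.009  0.012  0.019] turn [ 0.009  0.003 -0.001] Rt-dp [-0.009  0.012  0.019]
t 8.72 grasp now [0.4831 0.2298 0.2114] F [ 0.46  0.43 -1.75] w 0.258
 dp [-0.041 -0.071  0.022] turn [-0.001 -0.005 -0.006] Rt-dp [-0.041 -0.071  0.022]
```

View pics/e_scene.png

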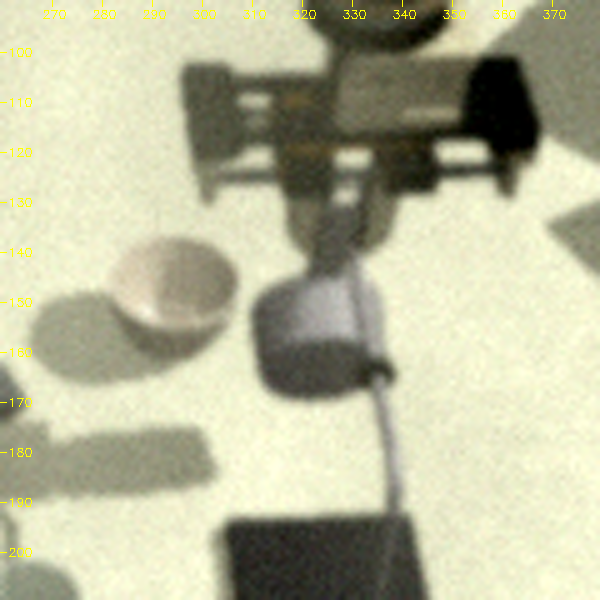

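View pics/e_top.png

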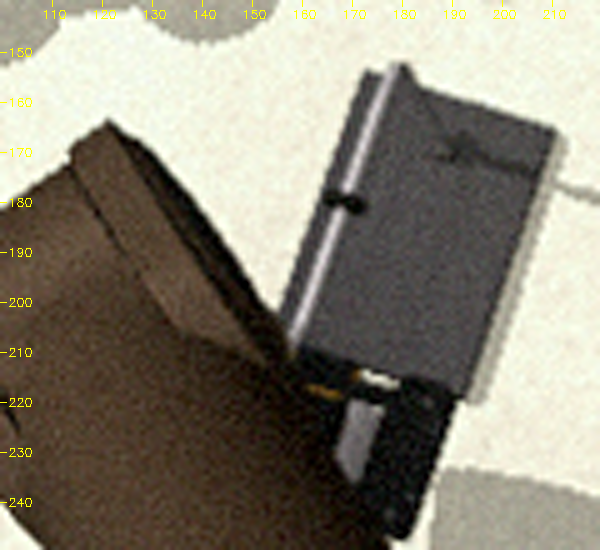

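drive_tool([
  {"dp": [0.15,-0.07,0.15],"turn": [0,0,0]},
  {"dp": [0.2,0,0.15],"turn": [0,0,0]},
  {"dp": [0.2,0,0.15],"turn": [0,0,0]},
  {"dp": [0.15,0,0.1],"turn": [0,0,0]},
  {"dp": [0,0,0],"turn": [0,0,0]},
])

```text
time: 9.35
position: [0.5039, 0.2263, 0.3533]
eef_rot: [[0.961, -0.276, -0.001], [-0.276, -0.961, -0.0], [-0.0, 0.0, -1.0]]
wrist_force: [-0.5, -0.2, -0.7]
grip_width: 0.261
```

```bash
cat > hk.py <<'E'
from h import *
# hook frame report: eye offset from grasp in tool coords
import sys
ex,ez=float(sys.argv[1]),float(sys.argv[2])
BEND=np.array([.5345,.2173,.205]); hx=np.array([np.cos(np.radians(-16)),np.sin(np.radians(-16)),0]); hy=np.array([-hx[1],hx[0],0])
st=state(); R=np.array(st['eef_rot']); g=np.array(st['position'])+R[:,2]*tcp_to_grasp
e=g+R@np.array([ex,0,ez])
d=e-BEND
print('t',round(st['time'],2),'eye rel bend (hook x,y,z mm): %.1f %.1f %.1f'%(1e3*d@hx,1e3*d@hy,1e3*d[2]),'F hook xyz %.2f %.2f %.2f'%tuple([np.dot(st['wrist_force'],v) for v in (hx,hy,[0,0,1])]),'yaw %.2f'%np.degrees(np.arctan2(R[1,0],R[0,0])),'w %.3f'%st['grip_width'], 'tau',np.round(np.array(st['wrist_torque']),2))
E
python3 hk.py .0065 -.0278
python3 -c "
from h import *
s=snapshot('scene'); crop(s,'pics/f1.png',100,180,290,370,8)"; python3 hk.py .0065 -.0278
```

```text
t 9.35 eye rel bend (hook x,y,z mm): -25.4 0.2 16.9 F hook xyz -0.40 -0.31 -0.69 yaw -16.01 w 0.261 tau [0.09 0.01 0.03]
t 9.4 eye rel bend (hook x,y,z mm): -25.7 0.3 17.1 F hook xyz -0.21 -0.11 -1.06 yaw -15.99 w 0.254 tau [ 0.05 -0.01 -0.  ]
```

View pics/f1.png

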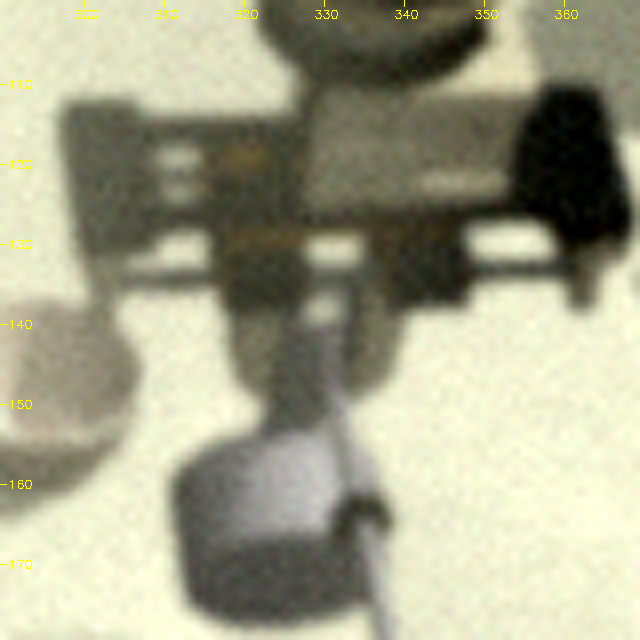

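```bash
python3 - <<'E'
from h import *
import pickle
s=pickle.load(open('scene0.pkl','rb')); b=np.array([.0015,.002,0])
hx=np.array([np.cos(np.radians(-16)),np.sin(np.radians(-16)),0]);hy=np.array([-hx[1],hx[0],0]);B=np.array([.5345,.2173,.205])
f=lambda x,y,z:proj(s,B+b+hx*x+hy*y+np.array([0,0,z])).round(1)
print('eye',f(-.0256,.0002,.017),'tip',f(-.015,0,.0105),'bend',f(0,0,0),'ring',f(.065,0,0),'lateral1mm',f(-.015,.001,.0105),'z1',f(-.015,0,.0115))
E
```

```text
eye [[330.4 137.6]] tip [[330.6 141.8]] bend [[330.9 148.2]] ring [[334.4 164.8]] lateral1mm [[331.  141.8]] z1 [[330.7 141.6]]
```

drive_tool([
  {"dp": [0.08,0,0.05],"turn": [0,0,0]},
  {"dp": [0.08,0,0.05],"turn": [0,0,0]},
  {"dp": [0.08,0,0.05],"turn": [0,0,0]},
  {"dp": [0.08,0,0.05],"turn": [0,0,0]},
  {"dp": [0.08,0,0.05],"turn": [0,0,0]},
])

```text
time: 10.02
position: [0.5153, 0.2232, 0.3461]
eef_rot: [[0.961, -0.275, -0.0], [-0.275, -0.961, -0.0], [0.0, 0.0, -1.0]]
wrist_force: [0.5, 0.5, -2.1]
grip_width: 0.258
```

```bash
python3 hk.py .0065 -.0278
python3 -c "
from h import *
s=snapshot('scene'); crop(s,'pics/f2.png',100,180,290,370,8)"; python3 hk.py .0065 -.0278
```

```text
t 10.03 eye rel bend (hook x,y,z mm): -13.6 0.4 9.7 F hook xyz 0.39 0.59 -2.07 yaw -15.98 w 0.258 tau [ 0.06 -0.02 -0.02]
t 10.07 eye rel bend (hook x,y,z mm): -13.3 0.3 9.5 F hook xyz 0.75 -0.70 -1.22 yaw -16.00 w 0.255 tau [0.04 0.02 0.04]
```

View pics/f2.png

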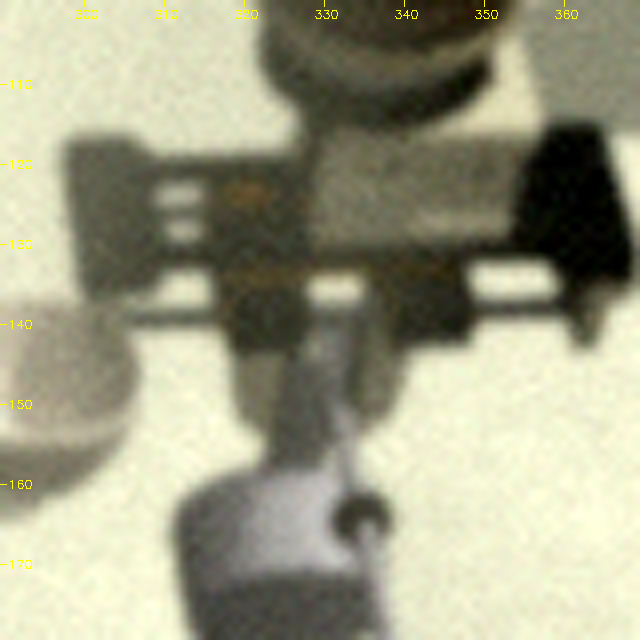

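drive_tool([
  {"dp": [0.08,0,0.055],"turn": [0,0,0]},
  {"dp": [0.08,0,0.055],"turn": [0,0,0]},
  {"dp": [0.08,0,0.055],"turn": [0,0,0]},
  {"dp": [0.08,0,0.055],"turn": [0,0,0]},
  {"dp": [0.08,0,0.055],"turn": [0,0,0]},
])

```text
time: 10.7
position: [0.5268, 0.2199, 0.3378]
eef_rot: [[0.961, -0.275, -0.0], [-0.275, -0.961, -0.0], [-0.0, 0.0, -1.0]]
wrist_force: [0.3, -0.1, -1.4]
grip_width: 0.256
```

```bash
python3 hk.py .0065 -.0278
```

```text
t 10.7 eye rel bend (hook x,y,z mm): -1.6 0.4 1.4 F hook xyz 0.37 -0.02 -1.42 yaw -15.98 w 0.256 tau [0.08 0.07 0.02]
```

drive_tool([
  {"dp": [0.12,0,0.04],"turn": [0,0,0]},
  {"dp": [0.16,0,0],"turn": [0,0,0]},
  {"dp": [0.2,0,0],"turn": [0,0,0]},
  {"dp": [0.2,0,0],"turn": [0,0,0]},
  {"dp": [0.2,0,0],"turn": [0,0,0]},
])

```text
time: 11.32
position: [0.5526, 0.2126, 0.3368]
eef_rot: [[0.961, -0.275, 0.0], [-0.275, -0.961, -0.0], [0.0, 0.0, -1.0]]
wrist_force: [-0.1, -0.0, -1.7]
grip_width: 0.259
```

```bash
python3 hk.py .0065 -.0278
python3 -c "
from h import *
s=snapshot('scene'); crop(s,'pics/f3.png',110,190,290,370,8)"; python3 hk.py .0065 -.0278
```

```text
t 11.32 eye rel bend (hook x,y,z mm): 25.2 0.4 0.4 F hook xyz -0.05 -0.06 -1.74 yaw -15.98 w 0.259 tau [ 0.03  0.05 -0.02]
t 11.38 eye rel bend (hook x,y,z mm): 26.0 0.2 0.4 F hook xyz 1.28 0.30 -1.29 yaw -16.02 w 0.256 tau [ 0.1  -0.03 -0.02]
```

View pics/f3.png

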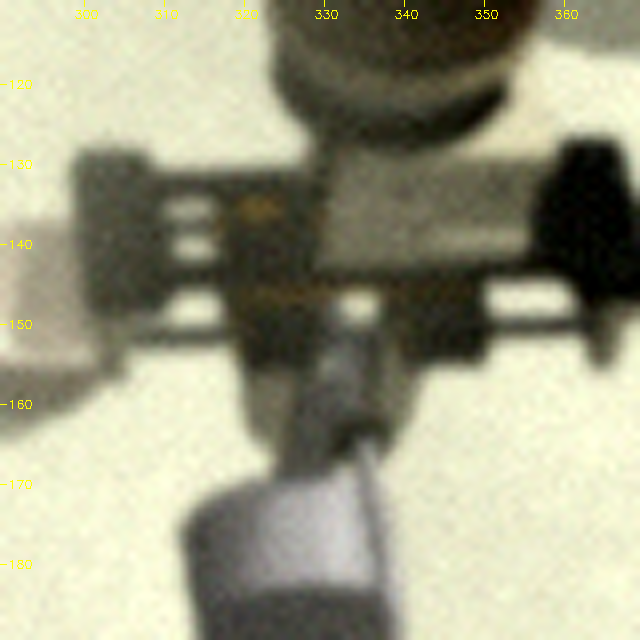

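drive_tool([
  {"dp": [0.2,0,0],"turn": [0,0,0]},
  {"dp": [0.2,0,0],"turn": [0,0,0]},
  {"dp": [0.16,0,0],"turn": [0,0,0]},
  {"dp": [0.12,0,0],"turn": [0,0,0]},
  {"dp": [0.08,0,0],"turn": [0,0,0]},
])

```text
time: 12.0
position: [0.5742, 0.2064, 0.3367]
eef_rot: [[0.961, -0.275, -0.0], [-0.275, -0.961, -0.0], [-0.0, 0.0, -1.0]]
wrist_force: [-0.8, 1.1, -2.4]
grip_width: 0.261
```

```bash
python3 hk.py .0065 -.0278
```

```text
t 12.0 eye rel bend (hook x,y,z mm): 47.7 0.4 0.3 F hook xyz -1.04 0.81 -2.35 yaw -15.98 w 0.261 tau [0.01 0.03 0.01]
```

drive_tool([
  {"dp": [0.04,0,0],"turn": [0,0,0]},
  {"dp": [0.04,0,0],"turn": [0,0,0]},
  {"dp": [0.04,0,0],"turn": [0,0,0]},
  {"dp": [0.04,0,0],"turn": [0,0,0]},
  {"dp": [0.04,0,0],"turn": [0,0,0]},
])

```text
time: 12.62
position: [0.5798, 0.2047, 0.3368]
eef_rot: [[0.961, -0.275, 0.0], [-0.275, -0.961, 0.0], [0.0, -0.0, -1.0]]
wrist_force: [-0.0, -0.2, -1.5]
grip_width: 0.256
```

```bash
python3 hk.py .0065 -.0278; for i in 1 2 3; do python3 -c "
from h import *
s=snapshot('scene'); crop(s,'pics/f4.png',110,190,290,370,8)"; python3 hk.py .0065 -.0278;done
```

```text
t 12.62 eye rel bend (hook x,y,z mm): 53.6 0.4 0.4 F hook xyz 0.04 -0.16 -1.55 yaw -15.98 w 0.256 tau [0.11 0.09 0.02]
t 12.68 eye rel bend (hook x,y,z mm): 53.7 0.4 0.4 F hook xyz -0.40 -0.30 -1.29 yaw -15.98 w 0.256 tau [0.06 0.01 0.01]
t 12.72 eye rel bend (hook x,y,z mm): 53.6 0.4 0.3 F hook xyz 0.24 -0.28 -2.34 yaw -15.99 w 0.258 tau [ 0.03  0.03 -0.04]
t 12.78 eye rel bend (hook x,y,z mm): 53.5 0.4 0.4 F hook xyz -0.37 0.30 -2.32 yaw -15.99 w 0.258 tau [ 0.07  0.06 -0.01]
```

View pics/f4.png

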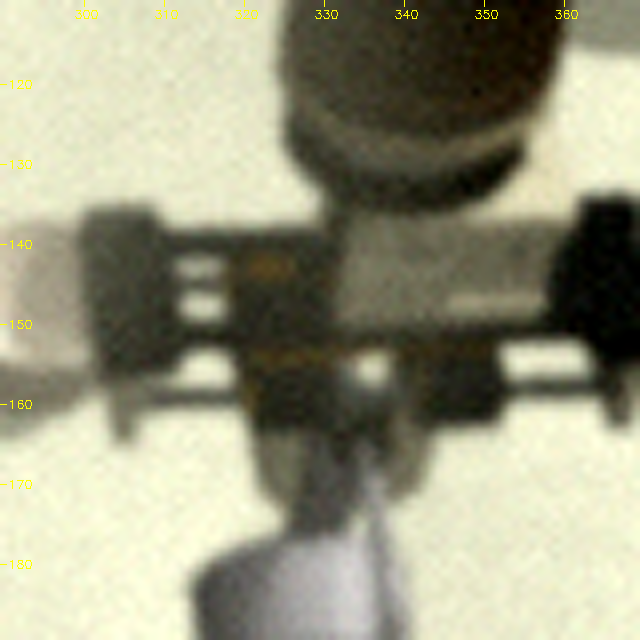

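drive_tool([
  {"dp": [0.03,0,0],"turn": [0,0,0]},
  {"dp": [0.03,0,0],"turn": [0,0,0]},
  {"dp": [0.03,0,0],"turn": [0,0,0]},
  {"dp": [0.02,0,0],"turn": [0,0,0]},
  {"dp": [0,0,0],"turn": [0,0,0]},
])

```text
time: 13.4
position: [0.5825, 0.2041, 0.3367]
eef_rot: [[0.961, -0.275, -0.001], [-0.275, -0.961, -0.0], [-0.001, 0.0, -1.0]]
wrist_force: [-4.0, -0.1, -0.8]
grip_width: 0.26
```

```bash
python3 hk.py .0065 -.0278
```

```text
t 13.4 eye rel bend (hook x,y,z mm): 56.1 0.5 0.3 F hook xyz -3.84 -1.25 -0.77 yaw -15.95 w 0.260 tau [ 0.13  0.79 -0.  ]
```

drive_tool([
  {"dp": [-0.05,0,0],"turn": [0,0,0]},
  {"dp": [0,0,0.04],"turn": [0,0,0]},
  {"dp": [0,0,0.04],"turn": [0,0,0]},
  {"dp": [0,0,0.02],"turn": [0,0,0]},
  {"dp": [0,0,0],"turn": [0,0,0]},
])

```text
time: 14.02
position: [0.582, 0.2045, 0.3349]
eef_rot: [[0.961, -0.275, 0.002], [-0.275, -0.961, 0.001], [0.002, -0.001, -1.0]]
wrist_force: [-1.2, 0.7, 6.6]
grip_width: 0.256
```

```bash
python3 hk.py .0065 -.0278
```

```text
t 14.03 eye rel bend (hook x,y,z mm): 55.9 0.9 -1.5 F hook xyz -1.32 0.33 6.61 yaw -15.98 w 0.256 tau [0.01 0.24 0.04]
```

drive_tool([
  {"dp": [0,0,-0.04],"turn": [0,0,0]},
  {"dp": [0,0,0],"turn": [0,0,0]},
  {"dp": [0,0,0],"turn": [0,0,0]},
  {"dp": [0,0,0],"turn": [0,0,0]},
  {"dp": [0,0,0],"turn": [0,0,0]},
], claw=-0.1)

```text
time: 14.65
position: [0.5815, 0.2042, 0.3349]
eef_rot: [[0.961, -0.275, -0.0], [-0.275, -0.961, -0.0], [-0.0, 0.0, -1.0]]
wrist_force: [-0.6, 0.6, -0.0]
grip_width: 0.45
```

```bash
python3 hk.py .0065 -.0278
```

```text
t 14.65 eye rel bend (hook x,y,z mm): 55.3 0.4 -1.5 F hook xyz -0.70 0.40 -0.04 yaw -15.98 w 0.450 tau [ 0.07  0.01 -0.02]
```

drive_tool([
  {"dp": [0,0,-0.3],"turn": [0,0,0]},
  {"dp": [0,0,-0.6],"turn": [0,0,0]},
  {"dp": [0,0,-0.8],"turn": [0,0,0]},
  {"dp": [0,0,-0.8],"turn": [0,0,0]},
  {"dp": [0,0,-0.8],"turn": [0,0,0]},
])

```text
time: 15.28
position: [0.5814, 0.2044, 0.4364]
eef_rot: [[0.961, -0.275, 0.001], [-0.275, -0.961, 0.001], [0.001, -0.001, -1.0]]
wrist_force: [-0.4, -0.1, 0.1]
grip_width: 0.449
```

```bash
python3 - <<'E'
from h import *
s=snapshot('scene'); crop(s,'pics/g1.png',100,200,280,380,7)
P=cloud(s); q=P[140:200,300:350].reshape(-1,3)
goal((.45,-.15,.27),-6.25)
E
```

```text
t 15.32 grasp now [0.5829 0.2051 0.2807] F [0.25 1.24 2.08] w 0.445
 dp [-0.975 12.579  0.301] turn [-0.041 -0.06  -1.945] Rt-dp [-3.085 12.232  0.355]
```

View pics/g1.png

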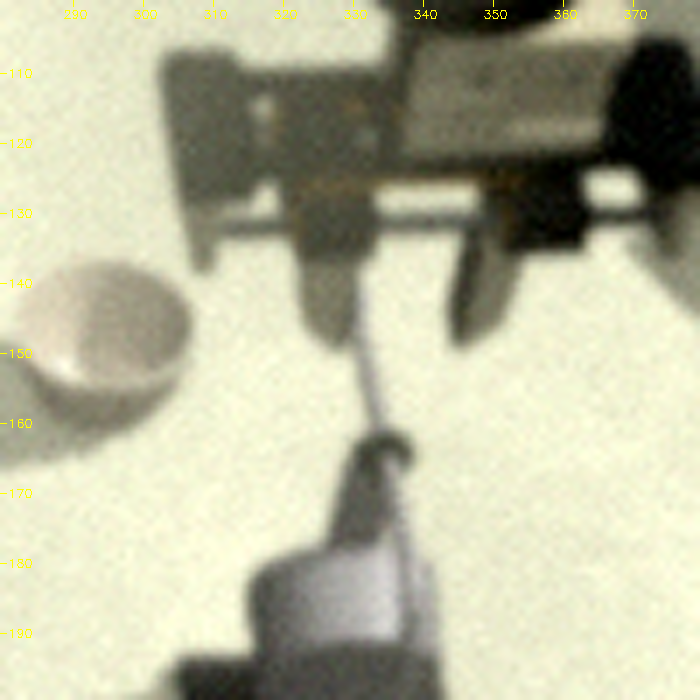

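drive_tool([
  {"dp": [-0.2,0.6,0],"turn": [0,0,-0.39]},
  {"dp": [-0.2,1,0],"turn": [0,0,-0.39]},
  {"dp": [-0.2,1,0],"turn": [0,0,-0.39]},
  {"dp": [-0.2,1,0],"turn": [0,0,-0.39]},
  {"dp": [-0.2,1,0],"turn": [0,0,-0.39]},
])

```text
time: 15.95
position: [0.5237, 0.0748, 0.4352]
eef_rot: [[0.994, -0.107, 0.002], [-0.107, -0.994, 0.0], [0.001, -0.0, -1.0]]
wrist_force: [-0.7, 0.2, -0.3]
grip_width: 0.447
```

```bash
python3 - <<'E'
from h import *
goal((.5203,-.3117,.25),-6.25)
E
```

```text
t 15.95 grasp now [0.5239 0.0749 0.276 ] F [-0.66  0.24 -0.29] w 0.447
 dp [ 1.268 12.823  0.864] turn [-0.004 -0.017  0.02 ] Rt-dp [ 1.291 12.82   0.866]
```

drive_tool([
  {"dp": [0.1,1,0],"turn": [0,0,0]},
  {"dp": [0.1,1,0],"turn": [0,0,0]},
  {"dp": [0.1,1,0],"turn": [0,0,0]},
  {"dp": [0.1,1,0],"turn": [0,0,0]},
  {"dp": [0.1,1,0],"turn": [0,0,0]},
])

```text
time: 16.58
position: [0.5227, -0.076, 0.4353]
eef_rot: [[0.994, -0.108, 0.002], [-0.108, -0.994, -0.0], [0.002, -0.0, -1.0]]
wrist_force: [-0.8, 0.2, -0.4]
grip_width: 0.446
```

drive_tool([
  {"dp": [0.1,1,0],"turn": [0,0,0]},
  {"dp": [0.1,1,0],"turn": [0,0,0]},
  {"dp": [0.1,1,0],"turn": [0,0,0]},
  {"dp": [0.1,1,0],"turn": [0,0,0]},
  {"dp": [0.1,1,0],"turn": [0,0,0]},
])

```text
time: 17.2
position: [0.5214, -0.2268, 0.4353]
eef_rot: [[0.994, -0.108, 0.002], [-0.108, -0.994, -0.0], [0.002, 0.0, -1.0]]
wrist_force: [0.5, 0.4, -0.7]
grip_width: 0.449
```

drive_tool([
  {"dp": [0.1,1,0.1],"turn": [0,0,0]},
  {"dp": [0.1,0.9,0.1],"turn": [0,0,0]},
  {"dp": [0.06,0.6,0.1],"turn": [0,0,0]},
  {"dp": [0,0.3,0.1],"turn": [0,0,0]},
  {"dp": [0,0,0],"turn": [0,0,0]},
])

```text
time: 17.82
position: [0.5199, -0.3102, 0.4218]
eef_rot: [[0.994, -0.109, -0.0], [-0.109, -0.994, 0.0], [-0.0, -0.0, -1.0]]
wrist_force: [-0.1, 0.4, 0.3]
grip_width: 0.451
```

```bash
python3 - <<'E'
from h import *
goal((.5203,-.3117,.181),-6.25)
s=snapshot('scene'); crop(s,'pics/g2.png',120,220,90,190,7)
goal((.5203,-.3117,.181),-6.25)
E
```

```text
t 17.82 grasp now [ 0.5199 -0.3102  0.2626] F [-0.11  0.4   0.26] w 0.451
 dp [0.018 0.049 2.722] turn [-0.003  0.004  0.001] Rt-dp [0.017 0.048 2.722]
t 17.88 grasp now [ 0.5202 -0.3094  0.2628] F [ 0.   -0.49 -0.33] w 0.452
 dp [0.011 0.074 2.727] turn [-0.007  0.001  0.012] Rt-dp [0.011 0.072 2.727]
```

View pics/g2.png

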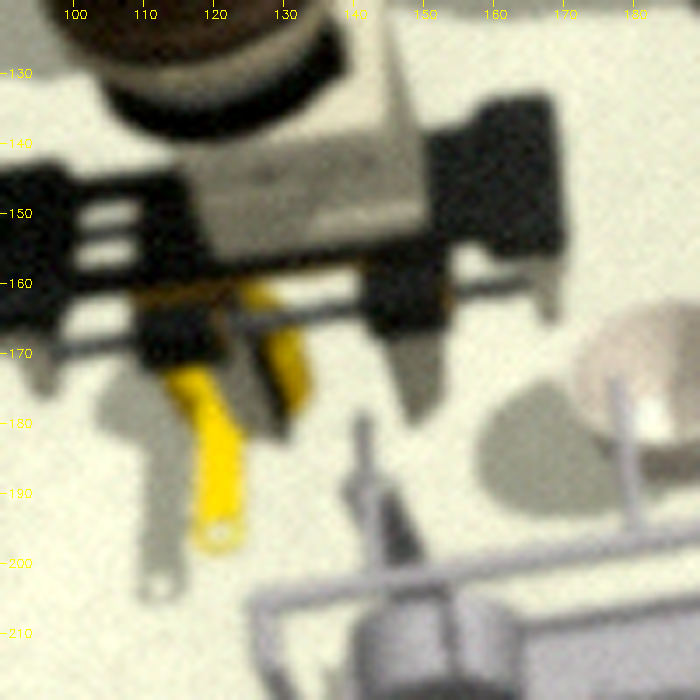

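drive_tool([
  {"dp": [0.01,0.06,0.7],"turn": [0,0,0]},
  {"dp": [0,0,0.7],"turn": [0,0,0]},
  {"dp": [0,0,0.6],"turn": [0,0,0]},
  {"dp": [0,0,0.4],"turn": [0,0,0]},
  {"dp": [0,0,0.3],"turn": [0,0,0]},
])

```text
time: 18.5
position: [0.5204, -0.3115, 0.3408]
eef_rot: [[0.994, -0.108, 0.0], [-0.108, -0.994, 0.0], [0.0, -0.0, -1.0]]
wrist_force: [0.0, -0.5, 0.1]
grip_width: 0.449
```

```bash
python3 - <<'E'
from h import *
goal((.5203,-.3117,.181),-6.25)
s=snapshot('scene'); crop(s,'pics/g3.png',140,230,90,190,7)
goal((.5203,-.3117,.181),-6.25)
E
```

```text
t 18.5 grasp now [ 0.5205 -0.3114  0.1816] F [ 0.04 -0.48  0.07] w 0.449
 dp [-0.004  0.009  0.019] turn [-0.002 -0.003  0.015] Rt-dp [-0.004  0.009  0.019]
t 18.55 grasp now [ 0.52   -0.3114  0.1805] F [-0.31 -0.49 -0.78] w 0.449
 dp [ 0.007  0.006 -0.016] turn [-0.007  0.012  0.011] Rt-dp [ 0.007  0.006 -0.016]
```

View pics/g3.png

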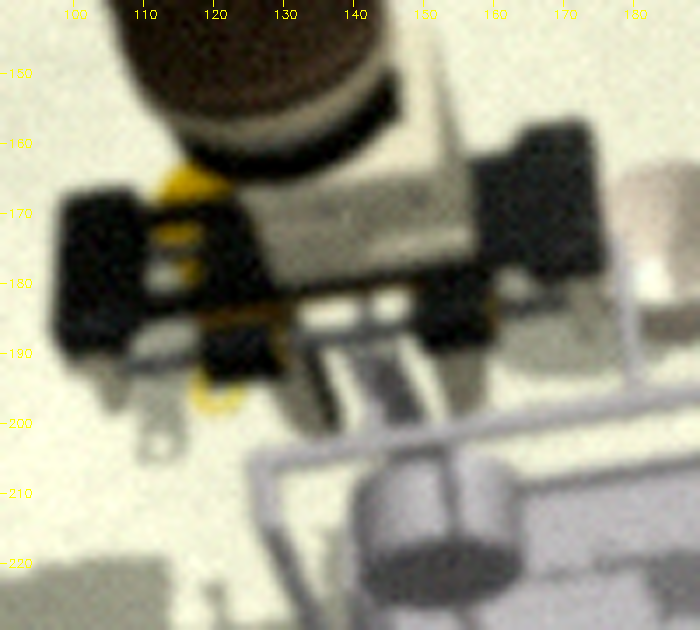

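Here the fingers straddle the medium handle at (146,195), with about even gaps on each side. Closing now.

drive_tool([
  {"dp": [0,0,0],"turn": [0,0,0]},
  {"dp": [0,0,0],"turn": [0,0,0]},
  {"dp": [0,0,0],"turn": [0,0,0]},
  {"dp": [0,0,0],"turn": [0,0,0]},
  {"dp": [0,0,0],"turn": [0,0,0]},
], claw=-1, force=25)

```text
time: 19.18
position: [0.5204, -0.3122, 0.3414]
eef_rot: [[0.994, -0.109, 0.001], [-0.109, -0.994, -0.001], [0.001, 0.0, -1.0]]
wrist_force: [1.2, -0.3, 2.2]
grip_width: 0.218
```

drive_tool([
  {"dp": [0,0,-0.05],"turn": [0,0,0]},
  {"dp": [0,0,-0.06],"turn": [0,0,0]},
  {"dp": [-0.1,0,-0.03],"turn": [0,0,0]},
  {"dp": [-0.2,0,-0.05],"turn": [0,0,0]},
  {"dp": [-0.2,0,-0.05],"turn": [0,0,0]},
])

```text
time: 19.8
position: [0.5046, -0.3104, 0.3482]
eef_rot: [[0.994, -0.109, -0.0], [-0.109, -0.994, 0.0], [-0.0, 0.0, -1.0]]
wrist_force: [-0.2, 0.3, -1.0]
grip_width: 0.217
```

drive_tool([
  {"dp": [-0.3,0,-0.09],"turn": [0,0,0]},
  {"dp": [-0.4,0,-0.12],"turn": [0,0,0]},
  {"dp": [-0.4,0,-0.15],"turn": [0,0,0]},
  {"dp": [-0.4,0,-0.4],"turn": [0,0,0]},
  {"dp": [-0.2,0,-0.7],"turn": [0,0,0]},
])

```text
time: 20.42
position: [0.4532, -0.3048, 0.3926]
eef_rot: [[0.994, -0.109, -0.001], [-0.109, -0.994, 0.0], [-0.001, -0.0, -1.0]]
wrist_force: [0.6, 0.6, -1.0]
grip_width: 0.214
```

```bash
python3 - <<'E'
from h import *
goal((.4824,.2322,.2107),-16)
E
python3 held.py
```

```text
t 20.43 grasp now [ 0.453  -0.3048  0.2334] F [ 0.57  0.63 -0.98] w 0.214
 dp [ -0.983 -17.9     0.762] turn [-0.002  0.013  1.948] Rt-dp [ -3.999 -17.475   0.756]
z -0.044 x -0.003 y 0.0123 0.013 4
z -0.038 x 0.0085 y -0.0054 0.0119 8
z -0.032 x 0.0074 y 0.0076 0.0129 9
z -0.026 x 0.0086 y -0.0128 0.0125 13
z -0.02 x 0.0053 y -0.0113 0.0113 14
z -0.014 x 0.0051 y -0.0131 0.0121 17
z -0.008 x 0.0055 y -0.0122 0.0134 15
z -0.002 x 0.003 y -0.0133 0.0127 17
z 0.004 x 0.0013 y -0.0114 0.0122 14
z 0.01 x 0.0013 y -0.0133 0.013 16
z 0.016 x -0.0009 y -0.0118 0.0089 8
z 0.022 x -0.003 y -0.0072 0.0083 10
z 0.028 x -0.003 y -0.0059 0.009 8
z 0.034 x -0.0046 y -0.0083 0.0084 10
z 0.04 x -0.0063 y -0.0095 0.0076 8
z 0.046 x -0.0069 y -0.01 0.0087 9
z 0.052 x -0.0069 y -0.0115 0.0098 19
z 0.058 x 0.0024 y -0.013 0.0115 56
z 0.064 x 0.0208 y -0.0123 0.0049 30
t 20.48 grasp now [ 0.4539 -0.3056  0.2367] F [-0.2  -0.06  1.55] w 0.218
 dp [-0.018 -0.015  0.109] turn [ 0.019 -0.033 -0.004] Rt-dp [-0.017 -0.015  0.109]
```

drive_tool([
  {"dp": [-0.1,-0.5,0],"turn": [0,0,0.4]},
  {"dp": [0,-0.8,0],"turn": [0,0,0.4]},
  {"dp": [0,-1,0],"turn": [0,0,0.4]},
  {"dp": [0,-1,0],"turn": [0,0,0.4]},
  {"dp": [0,-1,0],"turn": [0,0,0.35]},
])

```text
time: 21.1
position: [0.4756, -0.1771, 0.3924]
eef_rot: [[0.961, -0.276, 0.001], [-0.276, -0.961, -0.0], [0.001, 0.0, -1.0]]
wrist_force: [0.1, -0.1, -0.8]
grip_width: 0.215
```

```bash
python3 - <<'E'
from h import *
goal((.4824,.2322,.2107),-16)
E
```

```text
t 21.1 grasp now [ 0.4757 -0.1772  0.2332] F [ 0.11 -0.07 -0.8 ] w 0.215
 dp [ -3.554 -13.175   0.746] turn [ 0.001 -0.01  -0.01 ] Rt-dp [ -3.542 -13.178   0.75 ]
```

drive_tool([
  {"dp": [-0.4,-1,0],"turn": [0,0,0]},
  {"dp": [-0.3,-1,0],"turn": [0,0,0]},
  {"dp": [-0.25,-1,0],"turn": [0,0,0]},
  {"dp": [-0.25,-1,0],"turn": [0,0,0]},
  {"dp": [-0.25,-1,0],"turn": [0,0,0]},
])

```text
time: 21.72
position: [0.4749, -0.0209, 0.3924]
eef_rot: [[0.961, -0.275, 0.001], [-0.275, -0.961, -0.0], [0.001, -0.0, -1.0]]
wrist_force: [1.1, 0.6, -0.5]
grip_width: 0.216
```

drive_tool([
  {"dp": [-0.25,-1,0],"turn": [0,0,0]},
  {"dp": [-0.25,-1,0],"turn": [0,0,0]},
  {"dp": [-0.25,-1,0],"turn": [0,0,0]},
  {"dp": [-0.25,-1,0],"turn": [0,0,0]},
  {"dp": [-0.25,-1,0],"turn": [0,0,0]},
])

```text
time: 22.35
position: [0.4802, 0.1336, 0.3924]
eef_rot: [[0.961, -0.275, 0.001], [-0.275, -0.961, 0.0], [0.001, -0.0, -1.0]]
wrist_force: [0.1, -0.3, -2.0]
grip_width: 0.213
```

```bash
python3 - <<'E'
from h import *
goal((.4824,.2322,.2107),-16)
E
python3 hk.py .0055 -.0282
```

```text
t 22.35 grasp now [0.4804 0.1336 0.2332] F [ 0.12 -0.32 -2.04] w 0.213
 dp [-0.836 -3.18   0.749] turn [-0.004 -0.009  0.003] Rt-dp [-0.836 -3.18   0.749]
t 22.35 eye rel bend (hook x,y,z mm): -23.5 -95.4 56.4 F hook xyz 0.20 -0.27 -2.04 yaw -15.99 w 0.213 tau [ 0.06 -0.04 -0.02]
```

drive_tool([
  {"dp": [-0.25,-1,0],"turn": [0,0,0]},
  {"dp": [-0.25,-0.95,0.1],"turn": [0,0,0]},
  {"dp": [-0.2,-0.7,0.2],"turn": [0,0,0]},
  {"dp": [-0.13,-0.4,0.25],"turn": [0,0,0]},
  {"dp": [0,-0.1,0.2],"turn": [0,0,0]},
])

```text
time: 22.98
position: [0.4823, 0.2307, 0.3691]
eef_rot: [[0.962, -0.274, -0.0], [-0.274, -0.962, -0.0], [-0.0, 0.0, -1.0]]
wrist_force: [-0.3, -0.1, -1.3]
grip_width: 0.217
```

```bash

python3 hk.py .0055 -.0282;python3 -c "
from h import *
s=snapshot('scene'); crop(s,'pics/h1.png',90,190,290,370,7)"; python3 hk.py .0055 -.0282
```

```text
t 22.98 eye rel bend (hook x,y,z mm): -48.4 -1.5 33.1 F hook xyz -0.23 -0.17 -1.26 yaw -15.93 w 0.217 tau [-0.03  0.07  0.03]
t 23.02 eye rel bend (hook x,y,z mm): -48.3 -2.0 32.3 F hook xyz -0.22 0.14 -2.09 yaw -15.97 w 0.219 tau [0.09 0.04 0.02]
```

View pics/h1.png

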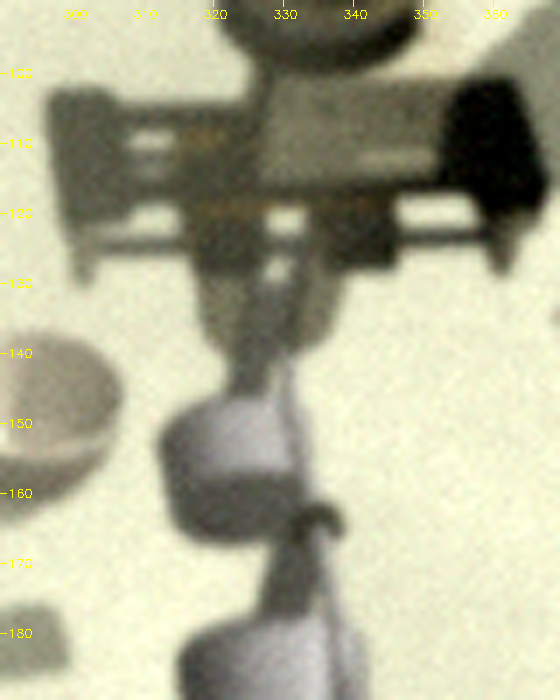

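drive_tool([
  {"dp": [0.15,-0.07,0.12],"turn": [0,0,0]},
  {"dp": [0.2,0,0.13],"turn": [0,0,0]},
  {"dp": [0.2,0,0.13],"turn": [0,0,0]},
  {"dp": [0.15,0,0.1],"turn": [0,0,0]},
  {"dp": [0.05,0,0],"turn": [0,0,0]},
])

```text
time: 23.65
position: [0.505, 0.2259, 0.3547]
eef_rot: [[0.961, -0.276, -0.0], [-0.276, -0.961, -0.0], [-0.0, 0.0, -1.0]]
wrist_force: [0.7, -1.0, -1.1]
grip_width: 0.213
```

```bash

python3 hk.py .0055 -.0282;python3 -c "
from h import *
s=snapshot('scene'); crop(s,'pics/h2.png',100,190,290,370,7)"; python3 hk.py .0055 -.0282
```

```text
t 23.65 eye rel bend (hook x,y,z mm): -25.3 0.1 18.7 F hook xyz 0.90 -0.75 -1.13 yaw -16.01 w 0.213 tau [ 0.05  0.05 -0.  ]
t 23.7 eye rel bend (hook x,y,z mm): -25.3 0.2 18.9 F hook xyz -0.68 0.71 -0.87 yaw -16.00 w 0.218 tau [0.01 0.04 0.06]
```

View pics/h2.png

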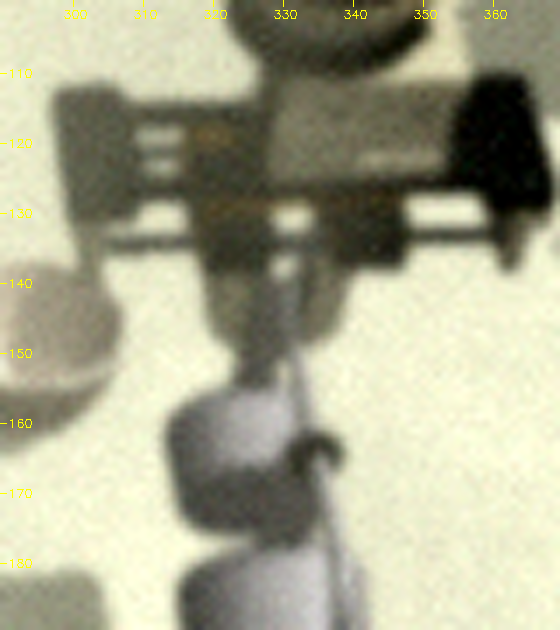

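drive_tool([
  {"dp": [0.08,0,0.06],"turn": [0,0,0]},
  {"dp": [0.08,0,0.06],"turn": [0,0,0]},
  {"dp": [0.08,0,0.06],"turn": [0,0,0]},
  {"dp": [0.08,0,0.05],"turn": [0,0,0]},
  {"dp": [0.08,0,0.05],"turn": [0,0,0]},
])

```text
time: 24.32
position: [0.5164, 0.2229, 0.3466]
eef_rot: [[0.961, -0.275, -0.0], [-0.275, -0.961, -0.0], [0.0, 0.0, -1.0]]
wrist_force: [-0.6, 0.3, -1.6]
grip_width: 0.218
```

```bash

python3 hk.py .0055 -.0282;python3 -c "
from h import *
s=snapshot('scene'); crop(s,'pics/h3.png',100,190,290,370,7)"; python3 hk.py .0055 -.0282
```

```text
t 24.32 eye rel bend (hook x,y,z mm): -13.5 0.4 10.6 F hook xyz -0.69 0.08 -1.61 yaw -15.98 w 0.218 tau [ 0.06  0.05 -0.  ]
t 24.38 eye rel bend (hook x,y,z mm): -13.2 0.2 10.4 F hook xyz 0.27 -0.17 -1.32 yaw -15.99 w 0.217 tau [ 0.07  0.05 -0.06]
```

View pics/h3.png

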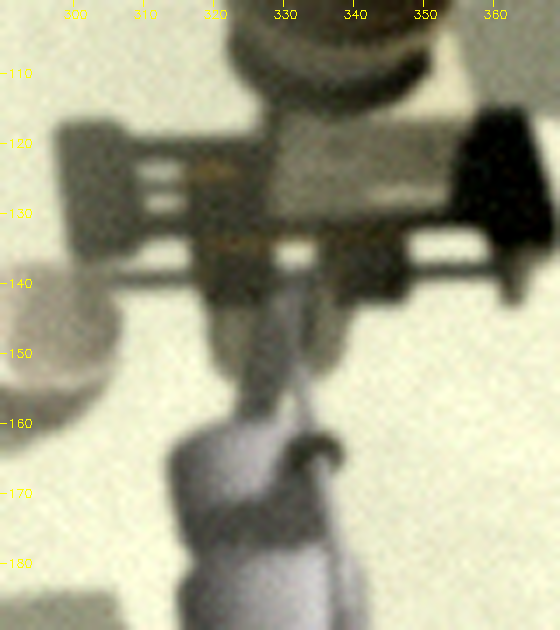

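drive_tool([
  {"dp": [0.08,0,0.06],"turn": [0,0,0]},
  {"dp": [0.08,0,0.06],"turn": [0,0,0]},
  {"dp": [0.08,0,0.06],"turn": [0,0,0]},
  {"dp": [0.08,0,0.06],"turn": [0,0,0]},
  {"dp": [0.08,0,0.06],"turn": [0,0,0]},
])

```text
time: 25.0
position: [0.5279, 0.2196, 0.3375]
eef_rot: [[0.961, -0.275, 0.0], [-0.275, -0.961, -0.0], [0.0, 0.0, -1.0]]
wrist_force: [0.7, -0.2, -1.2]
grip_width: 0.217
```

```bash

python3 hk.py .0055 -.0282
```

```text
t 25.0 eye rel bend (hook x,y,z mm): -1.5 0.4 1.5 F hook xyz 0.70 -0.04 -1.18 yaw -15.98 w 0.217 tau [0.1  0.02 0.03]
```

drive_tool([
  {"dp": [0.1,0,0.03],"turn": [0,0,0]},
  {"dp": [0.15,0,0.02],"turn": [0,0,0]},
  {"dp": [0.18,0,0],"turn": [0,0,0]},
  {"dp": [0.18,0,0],"turn": [0,0,0]},
  {"dp": [0.14,0,0],"turn": [0,0,0]},
])

```text
time: 25.62
position: [0.5498, 0.2132, 0.3362]
eef_rot: [[0.961, -0.276, 0.0], [-0.276, -0.961, -0.0], [0.0, 0.0, -1.0]]
wrist_force: [-0.5, 0.0, -2.1]
grip_width: 0.215
```

```bash

python3 hk.py .0055 -.0282;python3 -c "
from h import *
s=snapshot('scene'); crop(s,'pics/h4.png',110,220,280,370,6.5)"; python3 hk.py .0055 -.0282
```

```text
t 25.62 eye rel bend (hook x,y,z mm): 21.4 0.3 0.2 F hook xyz -0.49 -0.10 -2.12 yaw -15.99 w 0.215 tau [ 0.03  0.02 -0.05]
t 25.68 eye rel bend (hook x,y,z mm): 21.9 0.2 0.1 F hook xyz 1.06 0.09 -1.96 yaw -16.02 w 0.213 tau [ 0.01 -0.06  0.05]
```

View pics/h4.png

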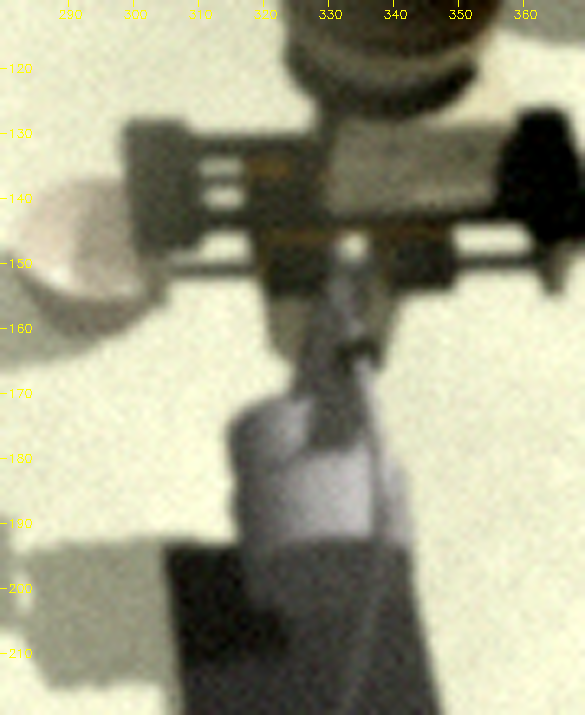

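drive_tool([
  {"dp": [0.06,0,0.02],"turn": [0,0,0]},
  {"dp": [0.06,0,0.02],"turn": [0,0,0]},
  {"dp": [0.06,0,0.01],"turn": [0,0,0]},
  {"dp": [0.05,0,0],"turn": [0,0,0]},
  {"dp": [0.02,0,0],"turn": [0,0,0]},
])

```text
time: 26.3
position: [0.5567, 0.2113, 0.3347]
eef_rot: [[0.961, -0.275, 0.0], [-0.275, -0.961, 0.0], [0.0, -0.0, -1.0]]
wrist_force: [-1.3, 0.0, 0.0]
grip_width: 0.219
```

```bash

python3 hk.py .0055 -.0282
```

```text
t 26.3 eye rel bend (hook x,y,z mm): 28.5 0.4 -1.3 F hook xyz -1.30 -0.33 0.04 yaw -15.98 w 0.219 tau [ 0.15  0.01 -0.02]
```

drive_tool([
  {"dp": [0.01,0,0.02],"turn": [0,0,0]},
  {"dp": [0,0,0.01],"turn": [0,0,0]},
  {"dp": [0,0,0],"turn": [0,0,0]},
  {"dp": [0,0,0],"turn": [0,0,0]},
  {"dp": [0,0,0],"turn": [0,0,0]},
])

```text
time: 26.92
position: [0.5571, 0.2114, 0.3341]
eef_rot: [[0.961, -0.275, 0.001], [-0.275, -0.961, 0.0], [0.001, -0.001, -1.0]]
wrist_force: [1.4, 1.2, 5.0]
grip_width: 0.214
```

```bash

python3 hk.py .0055 -.0282
```

```text
t 26.93 eye rel bend (hook x,y,z mm): 28.9 0.7 -1.9 F hook xyz 1.00 1.59 5.02 yaw -15.97 w 0.214 tau [ 0.15 -0.42  0.01]
```

drive_tool([
  {"dp": [0,0,-0.02],"turn": [0,0,0]},
  {"dp": [0,0,0],"turn": [0,0,0]},
  {"dp": [0,0,0],"turn": [0,0,0]},
  {"dp": [0,0,0],"turn": [0,0,0]},
  {"dp": [0,0,0],"turn": [0,0,0]},
], claw=-0.1)

```text
time: 27.55
position: [0.5569, 0.2113, 0.3342]
eef_rot: [[0.961, -0.275, -0.0], [-0.275, -0.961, -0.0], [-0.0, 0.0, -1.0]]
wrist_force: [-0.9, -0.5, 0.1]
grip_width: 0.449
```

drive_tool([
  {"dp": [0,0,-0.3],"turn": [0,0,0]},
  {"dp": [0,0,-0.6],"turn": [0,0,0]},
  {"dp": [0,0,-0.8],"turn": [0,0,0]},
  {"dp": [-0.2,0,-0.7],"turn": [0,0,0]},
  {"dp": [-0.5,0,-0.2],"turn": [0,0,0]},
])

```text
time: 28.18
position: [0.5369, 0.2172, 0.4147]
eef_rot: [[0.961, -0.276, 0.003], [-0.276, -0.961, 0.001], [0.003, -0.002, -1.0]]
wrist_force: [-0.3, -0.4, -0.7]
grip_width: 0.45
```

```bash

python3 hk.py .0055 -.0282;python3 -c "
from h import *
s=snapshot('scene'); crop(s,'pics/h5.png',110,220,280,370,6.5)
import pickle; pickle.dump(s,open('scene5.pkl','wb'))"; python3 hk.py .0055 -.0282
```

```text
t 28.18 eye rel bend (hook x,y,z mm): 8.2 0.9 78.7 F hook xyz -0.18 -0.51 -0.71 yaw -16.04 w 0.450 tau [ 0.05  0.06 -0.01]
t 28.23 eye rel bend (hook x,y,z mm): 5.3 1.4 78.6 F hook xyz -2.15 0.13 -0.20 yaw -15.89 w 0.452 tau [ 0.09  0.14 -0.03]
```

View pics/h5.png

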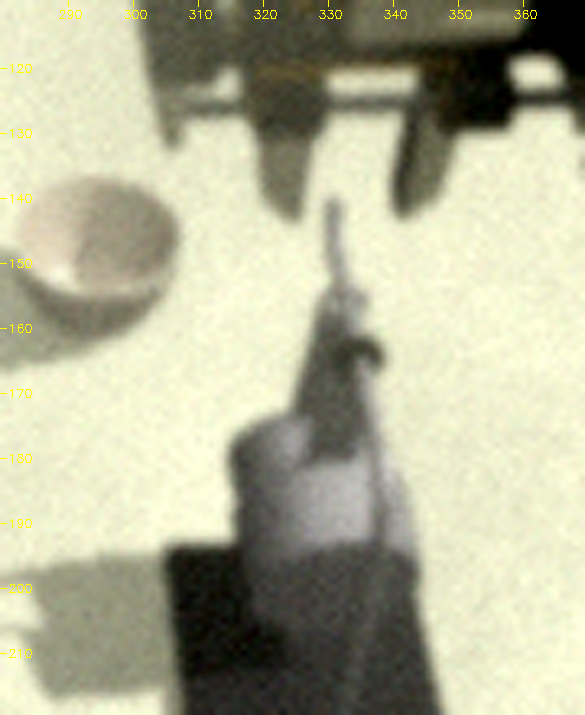

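drive_tool([
  {"dp": [0.2,0,0],"turn": [0,0,0]},
  {"dp": [0.2,0,0],"turn": [0,0,0]},
  {"dp": [0.05,0,0],"turn": [0,0,0]},
  {"dp": [0,0,0],"turn": [0,0,0]},
  {"dp": [0,0,0],"turn": [0,0,0]},
], claw=-0.7)

```text
time: 28.85
position: [0.5497, 0.2134, 0.4121]
eef_rot: [[0.961, -0.275, -0.0], [-0.275, -0.961, -0.0], [-0.0, 0.0, -1.0]]
wrist_force: [0.7, 0.9, -0.2]
grip_width: 0.154
```

```bash

python3 hk.py 0 0
```

```text
t 28.85 eye rel bend (hook x,y,z mm): 15.6 0.4 47.9 F hook xyz 0.41 1.07 -0.20 yaw -15.97 w 0.154 tau [ 0.04 -0.01  0.01]
```

drive_tool([
  {"dp": [-0.1,0,0.15],"turn": [0,0,0]},
  {"dp": [0,0,0.35],"turn": [0,0,0]},
  {"dp": [0,0,0.35],"turn": [0,0,0]},
  {"dp": [0,0,0.25],"turn": [0,0,0]},
  {"dp": [0,0,0.1],"turn": [0,0,0]},
])

```text
time: 29.48
position: [0.5467, 0.2141, 0.3755]
eef_rot: [[0.961, -0.275, -0.001], [-0.275, -0.961, -0.0], [-0.001, 0.001, -1.0]]
wrist_force: [0.3, 0.1, -0.2]
grip_width: 0.149
```

```bash

python3 hk.py 0 0;python3 -c "
from h import *
s=snapshot('scene'); crop(s,'pics/h6.png',110,220,280,370,6.5)"; python3 hk.py 0 0
```

```text
t 29.48 eye rel bend (hook x,y,z mm): 12.5 0.2 11.3 F hook xyz 0.23 0.14 -0.21 yaw -15.98 w 0.149 tau [ 0.06 -0.01  0.01]
t 29.52 eye rel bend (hook x,y,z mm): 12.5 0.2 11.3 F hook xyz -0.03 -0.97 0.40 yaw -15.98 w 0.150 tau [ 0.02 -0.04  0.  ]
```

View pics/h6.png

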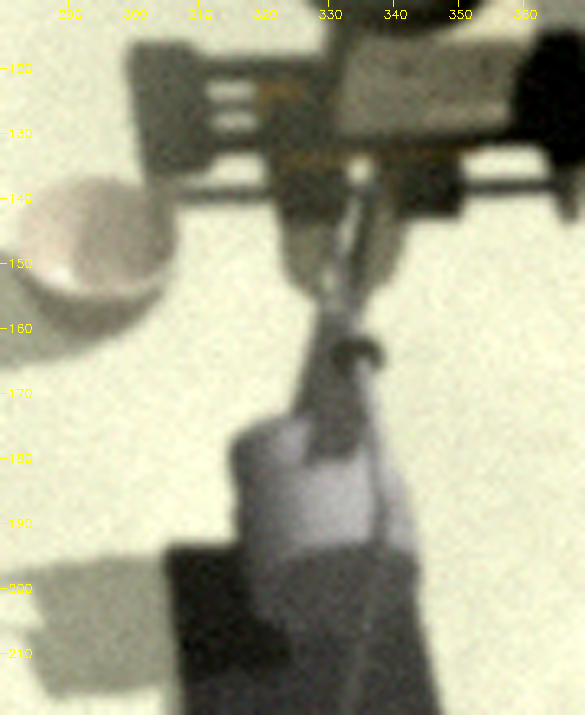

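drive_tool([
  {"dp": [0.12,0,0],"turn": [0,0,0]},
  {"dp": [0.12,0,0],"turn": [0,0,0]},
  {"dp": [0.12,0,0],"turn": [0,0,0]},
  {"dp": [0.12,0,0],"turn": [0,0,0]},
  {"dp": [0.12,0,0],"turn": [0,0,0]},
])

```text
time: 30.15
position: [0.5644, 0.2092, 0.3764]
eef_rot: [[0.961, -0.275, 0.0], [-0.275, -0.961, 0.0], [0.0, -0.0, -1.0]]
wrist_force: [0.0, 0.5, -0.3]
grip_width: 0.148
```

```bash

python3 hk.py 0 0
```

```text
t 30.15 eye rel bend (hook x,y,z mm): 31.0 0.4 12.2 F hook xyz -0.13 0.46 -0.35 yaw -15.98 w 0.148 tau [ 0.13  0.05 -0.02]
```

drive_tool([
  {"dp": [0.05,0,0],"turn": [0,0,0]},
  {"dp": [0.05,0,0],"turn": [0,0,0]},
  {"dp": [0.04,0,0],"turn": [0,0,0]},
  {"dp": [0.03,0,0],"turn": [0,0,0]},
  {"dp": [0,0,0],"turn": [0,0,0]},
])

```text
time: 30.78
position: [0.569, 0.2078, 0.3764]
eef_rot: [[0.961, -0.275, 0.0], [-0.275, -0.961, -0.0], [0.0, 0.0, -1.0]]
wrist_force: [-0.3, -0.1, 0.7]
grip_width: 0.148
```

```bash

python3 hk.py 0 0;python3 -c "
from h import *
s=snapshot('scene'); crop(s,'pics/h7.png',110,220,280,370,6.5)"; python3 hk.py 0 0
```

```text
t 30.77 eye rel bend (hook x,y,z mm): 35.8 0.4 12.2 F hook xyz -0.23 -0.12 0.73 yaw -15.98 w 0.148 tau [0.06 0.11 0.04]
t 30.82 eye rel bend (hook x,y,z mm): 35.8 0.4 12.2 F hook xyz -0.88 0.22 -0.14 yaw -15.98 w 0.152 tau [0.13 0.16 0.03]
```

View pics/h7.png

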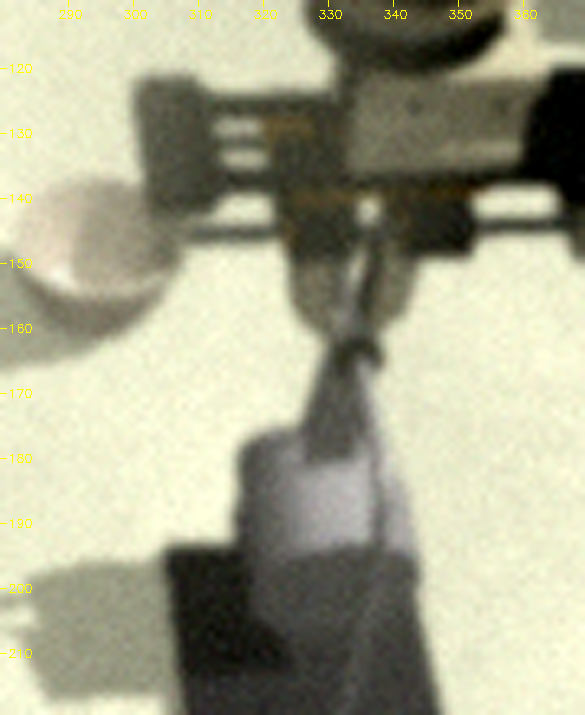

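drive_tool([
  {"dp": [0.04,0,0],"turn": [0,0,0]},
  {"dp": [0.04,0,0],"turn": [0,0,0]},
  {"dp": [0.04,0,0],"turn": [0,0,0]},
  {"dp": [0.03,0,0],"turn": [0,0,0]},
  {"dp": [0,0,0],"turn": [0,0,0]},
])

```text
time: 31.45
position: [0.5733, 0.2066, 0.3763]
eef_rot: [[0.961, -0.275, -0.0], [-0.275, -0.961, -0.0], [-0.0, 0.0, -1.0]]
wrist_force: [-0.6, -0.5, 0.6]
grip_width: 0.15
```

```bash

python3 hk.py 0 0
```

```text
t 31.45 eye rel bend (hook x,y,z mm): 40.2 0.4 12.1 F hook xyz -0.45 -0.65 0.56 yaw -15.97 w 0.150 tau [0.13 0.19 0.01]
```

drive_tool([
  {"dp": [0.03,0,0],"turn": [0,0,0]},
  {"dp": [0.03,0,0],"turn": [0,0,0]},
  {"dp": [0.03,0,0],"turn": [0,0,0]},
  {"dp": [0.03,0,0],"turn": [0,0,0]},
  {"dp": [0,0,0],"turn": [0,0,0]},
])

```text
time: 32.08
position: [0.5755, 0.2062, 0.3758]
eef_rot: [[0.962, -0.274, -0.003], [-0.274, -0.962, -0.0], [-0.003, 0.001, -1.0]]
wrist_force: [-8.1, 1.6, 0.6]
grip_width: 0.152
```

```bash

python3 hk.py 0 0
```

```text
t 32.08 eye rel bend (hook x,y,z mm): 42.0 0.4 11.6 F hook xyz -8.21 -0.71 0.64 yaw -15.91 w 0.152 tau [0.47 1.75 0.01]
```

drive_tool([
  {"dp": [-0.15,0,0],"turn": [0,0,0]},
  {"dp": [-0.1,0,-0.3],"turn": [0,0,0]},
  {"dp": [0,0,-0.7],"turn": [0,0,0]},
  {"dp": [0,0,-0.7],"turn": [0,0,0]},
  {"dp": [0,0.2,-0.4],"turn": [0,0,0]},
], claw=-0.1)

```text
time: 32.7
position: [0.5682, 0.2021, 0.4413]
eef_rot: [[0.961, -0.275, 0.003], [-0.275, -0.961, 0.001], [0.002, -0.002, -1.0]]
wrist_force: [0.2, 0.1, 0.0]
grip_width: 0.445
```

```bash
python3 - <<'E'
from h import *
goal((.5412,-.1232,.27),-6.25)
s=snapshot('scene'); crop(s,'pics/h8.png',110,220,280,370,6.5)
E
```

```text
t 32.7 grasp now [0.5686 0.2022 0.2821] F [0.2  0.06 0.05] w 0.445
 dp [ 2.116 10.672  0.39 ] turn [-0.018 -0.029 -1.942] Rt-dp [ 0.286 10.875  0.404]
```

View pics/h8.png

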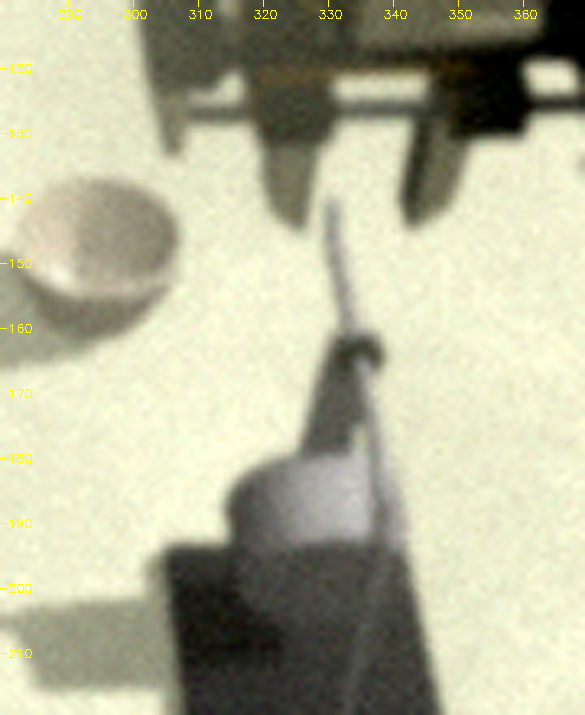

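drive_tool([
  {"dp": [0,0.7,0],"turn": [0,0,-0.39]},
  {"dp": [0,1,0],"turn": [0,0,-0.39]},
  {"dp": [0,1,0],"turn": [0,0,-0.39]},
  {"dp": [0,1,0],"turn": [0,0,-0.39]},
  {"dp": [0,1,0],"turn": [0,0,-0.39]},
])

```text
time: 33.38
position: [0.5386, 0.0626, 0.4391]
eef_rot: [[0.994, -0.108, -0.0], [-0.108, -0.994, -0.0], [0.0, 0.0, -1.0]]
wrist_force: [1.5, -0.6, 0.2]
grip_width: 0.454
```

```bash
python3 - <<'E'
from h import *
goal((.5410,-.1238,.265),-6.25)
E
```

```text
t 33.38 grasp now [0.5386 0.0626 0.2799] F [ 1.52 -0.58  0.17] w 0.454
 dp [0.748 6.17  0.5  ] turn [ 0.005 -0.     0.011] Rt-dp [0.754 6.169 0.498]
```

drive_tool([
  {"dp": [0.13,1,0],"turn": [0,0,0]},
  {"dp": [0.12,1,0],"turn": [0,0,0]},
  {"dp": [0.12,1,0],"turn": [0,0,0]},
  {"dp": [0.12,1,0],"turn": [0,0,0]},
  {"dp": [0.12,1,0.1],"turn": [0,0,0]},
])

```text
time: 34.0
position: [0.5407, -0.0885, 0.4363]
eef_rot: [[0.994, -0.109, 0.0], [-0.109, -0.994, -0.0], [0.0, 0.0, -1.0]]
wrist_force: [0.4, 0.6, -0.2]
grip_width: 0.448
```

drive_tool([
  {"dp": [0.12,0.7,0.1],"turn": [0,0,0]},
  {"dp": [0,0.35,0.1],"turn": [0,0,0]},
  {"dp": [0,0.1,0.1],"turn": [0,0,0]},
  {"dp": [0,0,0.1],"turn": [0,0,0]},
  {"dp": [0,0,0],"turn": [0,0,0]},
])

```text
time: 34.62
position: [0.5408, -0.1208, 0.4242]
eef_rot: [[0.994, -0.107, -0.0], [-0.107, -0.994, 0.0], [-0.0, -0.0, -1.0]]
wrist_force: [0.2, 0.2, 0.1]
grip_width: 0.448
```

```bash
python3 - <<'E'
from h import *
goal((.5410,-.1238,.180),-6.25)
s=snapshot('scene'); crop(s,'pics/i1.png',110,220,170,260,6.5)
goal((.5410,-.1238,.180),-6.25)
E
```

```text
t 34.62 grasp now [ 0.5407 -0.1207  0.265 ] F [0.17 0.18 0.14] w 0.448
 dp [0.019 0.101 2.832] turn [-0.004  0.005  0.021] Rt-dp [0.018 0.1   2.832]
t 34.67 grasp now [ 0.5408 -0.1209  0.2651] F [0.27 0.5  0.48] w 0.448
 dp [0.016 0.096 2.837] turn [-0.003  0.002  0.019] Rt-dp [0.015 0.096 2.837]
```

View pics/i1.png

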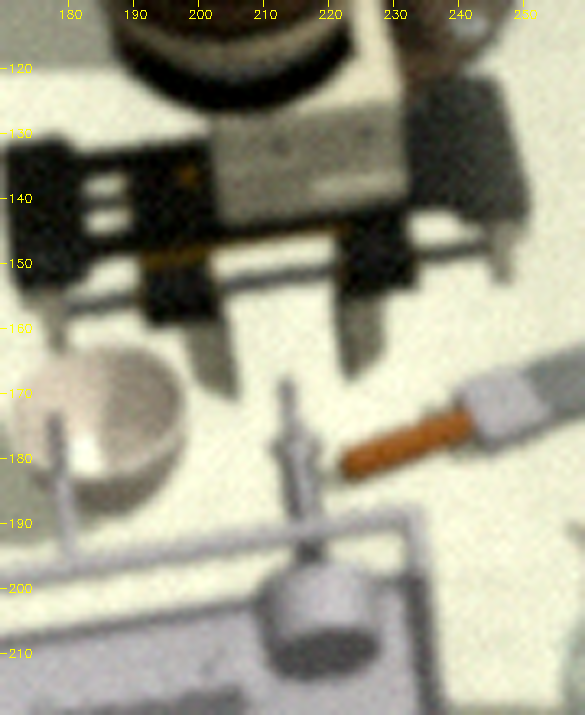

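drive_tool([
  {"dp": [0.02,0.09,0.8],"turn": [0,0,0.02]},
  {"dp": [0,0,0.75],"turn": [0,0,0]},
  {"dp": [0,0,0.6],"turn": [0,0,0]},
  {"dp": [0,0,0.4],"turn": [0,0,0]},
  {"dp": [0,0,0.25],"turn": [0,0,0]},
])

```text
time: 35.3
position: [0.5412, -0.1242, 0.34]
eef_rot: [[0.994, -0.11, -0.0], [-0.11, -0.994, 0.0], [-0.0, -0.0, -1.0]]
wrist_force: [0.6, 0.4, 0.2]
grip_width: 0.453
```

```bash
python3 - <<'E'
from h import *
goal((.5410,-.1238,.180),-6.25)
s=snapshot('scene'); crop(s,'pics/i2.png',130,220,170,260,7)
goal((.5410,-.1238,.180),-6.25)
E
```

```text
t 35.3 grasp now [ 0.5412 -0.1242  0.1808] F [0.61 0.4  0.16] w 0.453
 dp [-0.008 -0.014  0.027] turn [-0.     0.001 -0.011] Rt-dp [-0.008 -0.014  0.027]
t 35.35 grasp now [ 0.5409 -0.1243  0.1802] F [-0.16  0.09 -0.78] w 0.45
 dp [-0.002 -0.016  0.005] turn [-0.001  0.011 -0.012] Rt-dp [-0.002 -0.016  0.005]
```

View pics/i2.png

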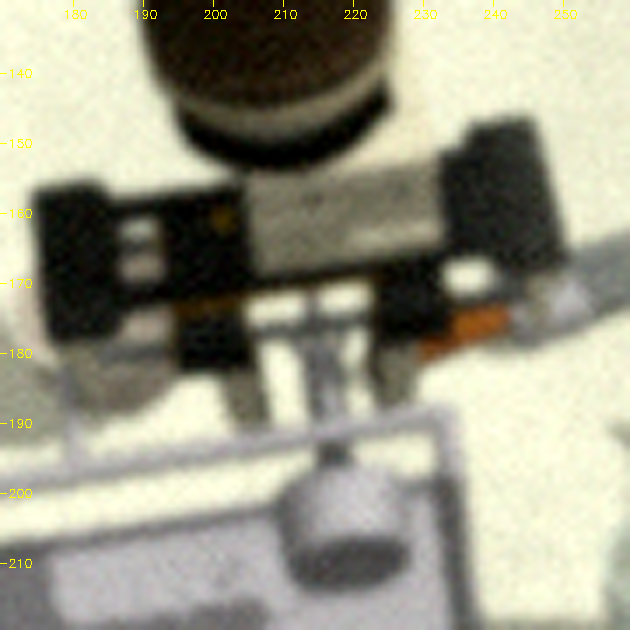

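The small handle at (216,184) is centred between the fingers. Closing now.

drive_tool([
  {"dp": [0,0,0],"turn": [0,0,0]},
  {"dp": [0,0,0],"turn": [0,0,0]},
  {"dp": [0,0,0],"turn": [0,0,0]},
  {"dp": [0,0,0],"turn": [0,0,0]},
  {"dp": [0,0,0],"turn": [0,0,0]},
], claw=-1, force=22)

```text
time: 35.98
position: [0.5413, -0.1245, 0.3408]
eef_rot: [[0.994, -0.11, 0.001], [-0.11, -0.994, -0.0], [0.001, -0.0, -1.0]]
wrist_force: [1.1, 0.5, 3.8]
grip_width: 0.216
```

drive_tool([
  {"dp": [0,0,-0.05],"turn": [0,0,0]},
  {"dp": [0,0,-0.06],"turn": [0,0,0]},
  {"dp": [-0.1,0,-0.03],"turn": [0,0,0]},
  {"dp": [-0.2,0,-0.05],"turn": [0,0,0]},
  {"dp": [-0.2,0,-0.05],"turn": [0,0,0]},
])

```text
time: 36.6
position: [0.5256, -0.1228, 0.3476]
eef_rot: [[0.994, -0.11, -0.0], [-0.11, -0.994, -0.0], [-0.0, 0.0, -1.0]]
wrist_force: [-0.0, -0.2, -0.6]
grip_width: 0.213
```

```bash
python3 - <<'E'
from h import *
s=snapshot('scene'); crop(s,'pics/i3.png',120,210,170,260,7)
E
python3 held.py
```

```text
z -0.05 x 0.0018 y -0.0115 -0.0115 1
z -0.038 x 0.0083 y -0.0115 -0.0013 5
z -0.032 x 0.0125 y -0.0114 0.0125 26
z -0.026 x 0.0323 y -0.0108 0.0133 25
z -0.02 x 0.0087 y -0.0135 0.0111 14
z -0.014 x 0.0057 y -0.0123 0.0119 10
z -0.008 x 0.0063 y -0.012 0.0123 7
z -0.002 x 0.0061 y -0.0118 0.0131 10
z 0.004 x 0.006 y -0.0111 0.0113 6
z 0.01 x 0.0043 y -0.0133 0.0117 11
z 0.016 x 0.002 y -0.0127 0.0121 5
z 0.022 x -0.0011 y 0.003 0.0088 3
z 0.028 x -0.0021 y 0.0033 0.0061 3
z 0.034 x -0.0047 y 0.0014 0.0092 4
z 0.04 x -0.0038 y 0.0017 0.0077 5
z 0.046 x -0.0045 y 0.0021 0.0049 2
z 0.052 x -0.0053 y 0.0053 0.0081 2
z 0.058 x -0.0019 y 0.0024 0.0103 2
z 0.064 x 0.0091 y -0.0122 0.0131 41
t 36.7 grasp now [ 0.5254 -0.1229  0.1886] F [ 0.23 -0.39 -0.42] w 0.213
 dp [-0.018  0.    -0.   ] turn [0.002 0.003 0.   ] Rt-dp [-0.018  0.    -0.   ]
```

View pics/i3.png

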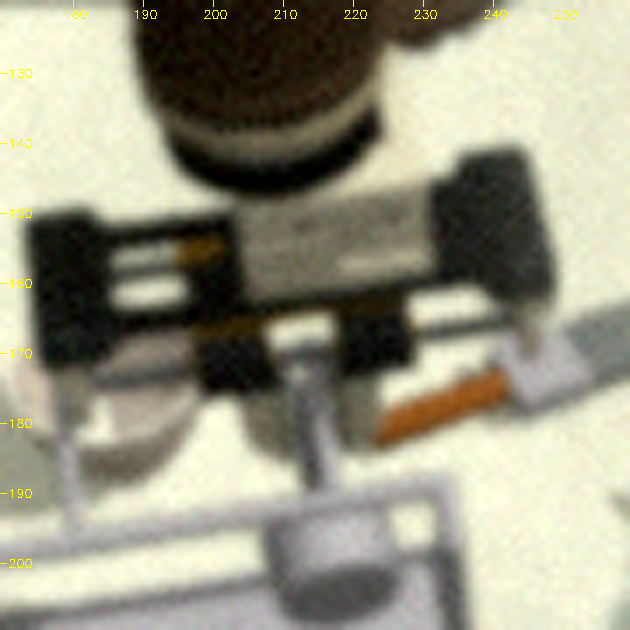

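The opening reads 20 mm where the handle should be 16 mm, so the fingers have caught the flanks of the eye. I'll set the scoop back down on the prong and grip it a little lower.

drive_tool([
  {"dp": [0,0,0.05],"turn": [0,0,0]},
  {"dp": [0,0,0.05],"turn": [0,0,0]},
  {"dp": [0,0,0],"turn": [0,0,0]},
  {"dp": [0,0,0],"turn": [0,0,0]},
  {"dp": [0,0,0],"turn": [0,0,0]},
])

```text
time: 37.33
position: [0.5264, -0.1227, 0.3447]
eef_rot: [[0.994, -0.11, 0.001], [-0.11, -0.994, 0.0], [0.001, -0.0, -1.0]]
wrist_force: [0.6, 1.6, 2.9]
grip_width: 0.214
```

drive_tool([
  {"dp": [0,0,0],"turn": [0,0,0]},
  {"dp": [0,0,0],"turn": [0,0,0]},
  {"dp": [0,0,0.06],"turn": [0,0,0]},
  {"dp": [0,0,0.06],"turn": [0,0,0]},
  {"dp": [0,0,0.04],"turn": [0,0,0]},
], claw=-0.35)

```text
time: 37.95
position: [0.5261, -0.1229, 0.3395]
eef_rot: [[0.994, -0.11, -0.0], [-0.11, -0.994, -0.0], [-0.0, 0.0, -1.0]]
wrist_force: [0.3, -0.2, 0.1]
grip_width: 0.321
```

```bash
python3 - <<'E'
from h import *
goal((.525,-.1229,.1805),-6.25)
s=snapshot('scene'); crop(s,'pics/i4.png',120,210,170,260,7)
E
python3 held.py
```

```text
t 37.95 grasp now [ 0.5261 -0.1229  0.1803] F [ 0.34 -0.18  0.05] w 0.321
 dp [-0.037  0.005 -0.006] turn [ 0.001  0.004 -0.016] Rt-dp [-0.037  0.005 -0.006]
z -0.044 x 0.0037 y -0.0038 0.0008 11
z -0.038 x 0.026 y -0.0085 0.0103 20
z -0.032 x 0.0385 y -0.0081 0.0107 18
z -0.026 x 0.006 y -0.0078 0.0058 5
z -0.02 x 0.0051 y -0.0071 0.0066 5
z -0.014 x 0.005 y -0.0068 0.007 3
z -0.008 x 0.0046 y -0.0065 0.0074 4
z -0.002 x 0.0019 y -0.0062 0.0077 5
z 0.004 x 0.0022 y 0.0027 0.0058 2
z 0.01 x 0.0017 y -0.0078 0.0062 4
z 0.016 x 0.0014 y -0.0075 0.0066 2
z 0.022 x -0.0006 y -0.0072 0.007 5
z 0.028 x -0.0014 y -0.0069 0.0074 3
z 0.034 x -0.0034 y 0.0018 0.0078 4
z 0.04 x -0.0027 y 0.0026 0.0054 2
z 0.052 x 0.0018 y -0.0097 0.0006 4
z 0.058 x 0.0085 y -0.0135 0.0131 47
z 0.064 x 0.0186 y -0.0125 0.0135 37
t 38.05 grasp now [ 0.5261 -0.1228  0.1804] F [ 0.14 -0.31 -0.29] w 0.324
 dp [-0.003  0.001  0.004] turn [0.    0.004 0.001] Rt-dp [-0.003  0.001  0.004]
```

View pics/i4.png

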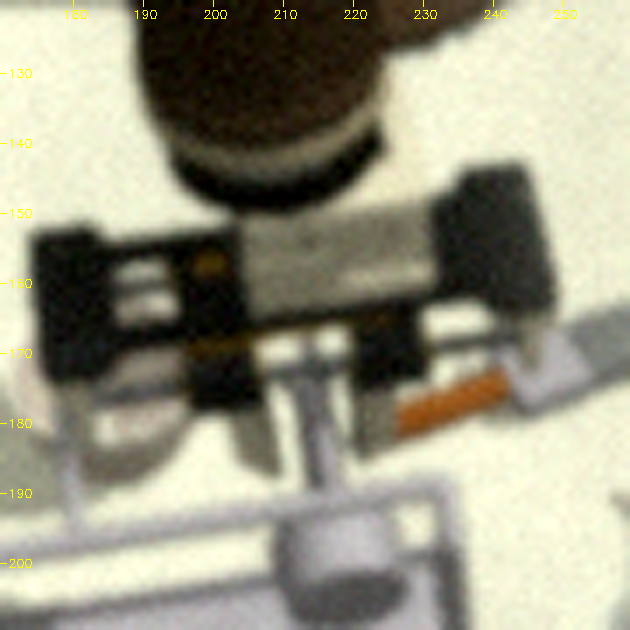

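drive_tool([
  {"dp": [0,0,0],"turn": [0,0,0]},
  {"dp": [0,0,0],"turn": [0,0,0]},
  {"dp": [0,0,0],"turn": [0,0,0]},
  {"dp": [0,0,0],"turn": [0,0,0]},
  {"dp": [0,0,0],"turn": [0,0,0]},
], claw=-1, force=22)

```text
time: 38.67
position: [0.5263, -0.1227, 0.3398]
eef_rot: [[0.994, -0.11, 0.0], [-0.11, -0.994, 0.0], [0.0, -0.0, -1.0]]
wrist_force: [0.4, 0.8, 0.1]
grip_width: 0.172
```

```bash
python3 - <<'E'
from h import *
goal((.525,-.1229,.1805),-6.25)
E
```

```text
t 38.67 grasp now [ 0.5263 -0.1227  0.1806] F [0.36 0.78 0.08] w 0.172
 dp [-0.041  0.01   0.004] turn [-0.001 -0.002 -0.015] Rt-dp [-0.041  0.01   0.004]
```

Opening is now 15.8 mm, a proper handle grip, but the gripper body would sit too low over the hook tip. I'll regrip with the tool tilted 8° in line with the handle.

drive_tool([
  {"dp": [0,0,0],"turn": [0,0,0]},
  {"dp": [0,0,0],"turn": [0,0,0]},
  {"dp": [0.24,0,0],"turn": [0,-0.53,0]},
  {"dp": [0.24,0,0],"turn": [0,-0.53,0]},
  {"dp": [0.24,0,0],"turn": [0,-0.54,0]},
], claw=-0.35)

```text
time: 39.3
position: [0.5478, -0.1255, 0.3388]
eef_rot: [[0.984, -0.11, -0.14], [-0.109, -0.994, 0.015], [-0.141, 0.0, -0.99]]
wrist_force: [-0.0, -0.3, -0.4]
grip_width: 0.326
```

```bash
python3 held.py; python3 - <<'E'
from h import *
goal((.525,-.1229,.1805),-6.25)
s=snapshot('scene'); crop(s,'pics/i5.png',120,210,170,260,7)
E
```

```text
z -0.05 x 0.0042 y -0.0014 0.0038 3
z -0.044 x 0.0037 y -0.0094 0.0071 17
z -0.038 x 0.0317 y -0.0091 0.0097 27
z -0.032 x 0.038 y -0.0051 0.0019 3
z -0.026 x 0.0051 y 0.0034 0.006 2
z -0.02 x 0.0033 y -0.0077 0.0064 3
z -0.014 x 0.0045 y -0.007 0.0068 4
z -0.008 x 0.0049 y -0.0066 0.0072 5
z -0.002 x 0.0043 y 0.0022 0.0075 3
z 0.004 x 0.0045 y 0.0025 0.0056 3
z 0.01 x 0.004 y -0.0085 0.006 4
z 0.016 x 0.0046 y -0.0077 0.0064 4
z 0.022 x 0.0037 y -0.0073 0.0068 4
z 0.028 x 0.0046 y -0.0071 0.0071 6
z 0.04 x 0.0026 y 0.0024 0.0052 2
z 0.052 x 0.019 y -0.0071 -0.0001 3
z 0.058 x 0.0213 y -0.0133 0.0134 71
z 0.064 x 0.031 y -0.01 0.0128 20
t 39.35 grasp now [ 0.526  -0.123   0.1809] F [ 2.14 -0.5   0.24] w 0.328
 dp [-0.775  0.004  0.048] turn [1.000e-03 1.639e+00 2.000e-03] Rt-dp [-0.774  0.004 -0.063]
t 39.35 grasp now [ 0.526  -0.123   0.1809] F [ 2.14 -0.5   0.24] w 0.328
 dp [-0.789  0.002  0.072] turn [-1.000e-03  1.639e+00 -1.700e-02] Rt-dp [-0.791  0.001 -0.041]
```

View pics/i5.png

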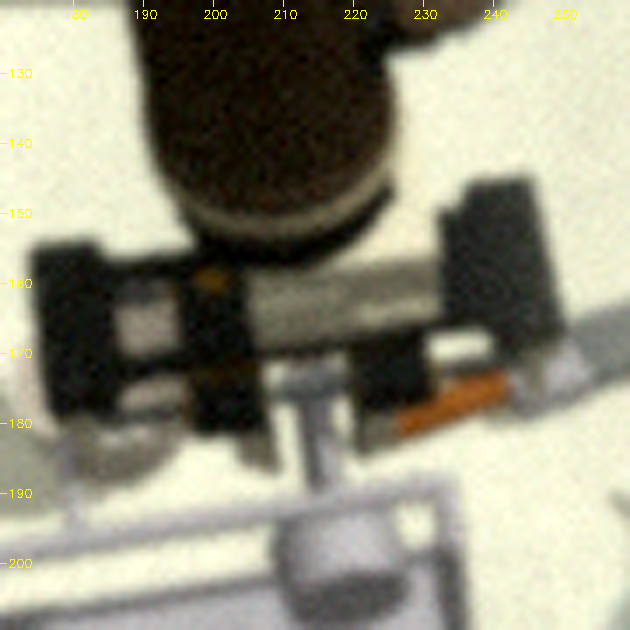

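drive_tool([
  {"dp": [0.07,0,-0.07],"turn": [0,0,0]},
  {"dp": [0,0,0],"turn": [0,0,0]},
  {"dp": [0,0,0],"turn": [0,0,0]},
  {"dp": [0,0,0],"turn": [0,0,0]},
  {"dp": [0,0,0],"turn": [0,0,0]},
], claw=-1, force=25)

```text
time: 40.02
position: [0.5498, -0.1255, 0.3406]
eef_rot: [[0.984, -0.11, -0.138], [-0.109, -0.994, 0.015], [-0.139, 0.0, -0.99]]
wrist_force: [-0.8, -0.3, -0.1]
grip_width: 0.173
```

```bash
python3 - <<'E'
from h import *
goal((.525,-.1229,.1805),-6.25)
E
```

```text
t 40.02 grasp now [ 0.5278 -0.1231  0.1829] F [-0.82 -0.27 -0.14] w 0.173
 dp [-0.821  0.004  0.144] turn [-0.     1.6   -0.017] Rt-dp [-0.833  0.003  0.029]
```

drive_tool([
  {"dp": [-0.01,0,-0.06],"turn": [0,0,0]},
  {"dp": [-0.01,0,-0.06],"turn": [0,0,0]},
  {"dp": [-0.15,0,-0.02],"turn": [0,0,0]},
  {"dp": [-0.3,0,-0.04],"turn": [0,0,0]},
  {"dp": [-0.3,0,-0.05],"turn": [0,0,0]},
])

```text
time: 40.65
position: [0.5274, -0.123, 0.3508]
eef_rot: [[0.984, -0.11, -0.139], [-0.109, -0.994, 0.015], [-0.139, 0.0, -0.99]]
wrist_force: [-0.2, -0.2, -1.1]
grip_width: 0.175
```

drive_tool([
  {"dp": [-0.4,0,-0.1],"turn": [0,0,0]},
  {"dp": [-0.5,0,-0.15],"turn": [0,0,0]},
  {"dp": [-0.6,0,-0.5],"turn": [0,0,0]},
  {"dp": [-0.6,0,-0.7],"turn": [0,0,0]},
  {"dp": [-0.3,-0.5,-0.2],"turn": [0,0,0]},
])

```text
time: 41.28
position: [0.4649, -0.1013, 0.4111]
eef_rot: [[0.984, -0.113, -0.136], [-0.112, -0.994, 0.015], [-0.137, 0.001, -0.991]]
wrist_force: [0.4, 0.6, -0.4]
grip_width: 0.171
```

```bash
python3 held.py; python3 hk.py .002 -.032
```

```text
z -0.05 x 0.0039 y -0.0096 0.0037 2
z -0.044 x 0.0013 y -0.0069 0.0092 9
z -0.038 x 0.0002 y -0.0096 -0.0096 1
z -0.032 x 0.0043 y -0.0103 -0.0003 3
z -0.026 x 0.0039 y -0.0099 0.0119 13
z -0.02 x 0.0041 y -0.0124 0.0123 17
z -0.014 x 0.0073 y -0.0118 0.0126 11
z -0.008 x 0.0029 y -0.0112 0.0134 13
z -0.002 x 0.0029 y -0.0108 0.0115 17
z 0.004 x 0.0047 y -0.0135 0.0118 12
z 0.01 x 0.0031 y -0.0129 0.0121 12
z 0.016 x 0.0004 y -0.0098 0.0125 12
z 0.022 x 0.0014 y -0.005 0.0064 7
z 0.028 x 0.0009 y -0.0048 0.0071 8
z 0.034 x 0.0009 y -0.0073 0.0074 7
z 0.04 x 0.0004 y -0.0071 0.0049 7
z 0.046 x 0.0015 y -0.0063 0.0081 8
z 0.052 x 0.0003 y -0.0056 0.0084 8
z 0.058 x 0.0106 y -0.0128 0.0125 63
z 0.064 x 0.0239 y -0.0135 0.0134 42
t 41.33 grasp now [ 0.4431 -0.0957  0.2536] F [-0.4   2.54 -0.5 ] w 0.177
 dp [-0.71   0.103  0.056] turn [-0.008  1.578  0.041] Rt-dp [-0.711  0.105 -0.042]
t 41.33 eye rel bend (hook x,y,z mm): 4.7 -325.0 80.0 F hook xyz -1.09 2.33 -0.50 yaw -6.26 w 0.177 tau [ 0.19 -0.04 -0.  ]
```

```bash
cat > he.py <<'E'
from h import *
import sys
ex,ez,tx,ty,tz=[float(a) for a in sys.argv[1:6]]
BEND=np.array([.5345,.2173,.205]); hx=np.array([np.cos(np.radians(-16)),np.sin(np.radians(-16)),0]); hy=np.array([-hx[1],hx[0],0])
st=state(); R=np.array(st['eef_rot']); g=np.array(st['position'])+R[:,2]*tcp_to_grasp
e=g+R@np.array([ex,0,ez]); d=e-BEND
T=BEND+hx*tx/1e3+hy*ty/1e3+np.array([0,0,tz/1e3])
print('t %.2f'%st['time'],'eye rel bend mm: %.1f %.1f %.1f'%(1e3*d@hx,1e3*d@hy,1e3*d[2]),'F %.2f %.2f %.2f'%tuple([np.dot(st['wrist_force'],v) for v in (hx,hy,[0,0,1])]),'yaw %.2f tilt %.2f'%(np.degrees(np.arctan2(R[1,0],R[0,0])),np.degrees(np.arcsin(-R[2,0]))),'w %.3f'%st['grip_width'],'tau',np.round(st['wrist_torque'],2))
print('  dp to target',(R.T@(T-e)/.03).round(3))
E
python3 he.py .0015 -.0315 -48 0 33
```

```text
t 41.33 eye rel bend mm: 4.1 -325.1 79.6 F -1.09 2.33 -0.50 yaw -6.26 tilt 7.89 w 0.177 tau [ 0.19 -0.04 -0.  ]
  dp to target [  0.335 -10.973   1.533]
```

drive_tool([
  {"dp": [0,-0.8,0],"turn": [0.05,0,0.39]},
  {"dp": [0,-1,0],"turn": [0.05,0,0.39]},
  {"dp": [0,-1,0],"turn": [0.05,0,0.39]},
  {"dp": [0,-1,0],"turn": [0.06,0,0.38]},
  {"dp": [-0.2,-1,0],"turn": [0.06,0,0.38]},
])

```text
time: 41.95
position: [0.4861, 0.0436, 0.4096]
eef_rot: [[0.951, -0.277, -0.134], [-0.274, -0.961, 0.039], [-0.14, 0.0, -0.99]]
wrist_force: [0.4, 0.8, -0.8]
grip_width: 0.174
```

```bash
python3 he.py .0015 -.0315 -48 0 33
```

```text
t 41.95 eye rel bend mm: -15.0 -180.3 78.0 F 0.20 0.86 -0.77 yaw -16.09 tilt 8.04 w 0.174 tau [-0.01 -0.15  0.  ]
  dp to target [-0.889 -6.008  1.639]
```

drive_tool([
  {"dp": [-0.25,-1,0.1],"turn": [0,0,0]},
  {"dp": [-0.2,-1,0.1],"turn": [0,0,0]},
  {"dp": [-0.15,-1,0.1],"turn": [0,0,0]},
  {"dp": [-0.15,-1,0.1],"turn": [0,0,0]},
  {"dp": [-0.14,-1,0.1],"turn": [0,0,0]},
])

```text
time: 42.58
position: [0.4998, 0.1956, 0.3984]
eef_rot: [[0.952, -0.276, -0.135], [-0.273, -0.961, 0.038], [-0.14, 0.0, -0.99]]
wrist_force: [1.0, 0.1, -0.9]
grip_width: 0.174
```

drive_tool([
  {"dp": [0,-0.7,0.2],"turn": [0,0,0]},
  {"dp": [0,-0.25,0.3],"turn": [0,0,0]},
  {"dp": [0,-0.05,0.3],"turn": [0,0,0]},
  {"dp": [0,0,0.2],"turn": [0,0,0]},
  {"dp": [0,0,0.1],"turn": [0,0,0]},
])

```text
time: 43.2
position: [0.5041, 0.2231, 0.3661]
eef_rot: [[0.951, -0.278, -0.134], [-0.275, -0.961, 0.038], [-0.139, 0.001, -0.99]]
wrist_force: [0.1, 0.7, -1.3]
grip_width: 0.175
```

```bash
python3 he.py .0015 -.0315 -25 0 18; python3 -c "
from h import *
s=snapshot('scene'); crop(s,'pics/j1.png',90,190,290,370,7)"; python3 held.py | head -8;  python3 he.py .0015 -.0315 -25 0 18
```

```text
t 43.20 eye rel bend mm: -47.2 -2.9 34.4 F -0.13 0.70 -1.28 yaw -16.15 tilt 8.01 w 0.175 tau [-0.03 -0.12  0.02]
  dp to target [ 0.807 -0.1    0.438]
z -0.05 x 0.0035 y -0.0101 -0.0031 4
z -0.044 x 0.0021 y -0.0087 0.0023 6
z -0.038 x 0.0002 y -0.0118 -0.0075 5
z -0.032 x 0.01 y -0.0135 -0.0078 3
z -0.026 x 0.0042 y -0.0107 0.0017 8
z -0.02 x 0.0099 y -0.0126 0.013 17
z -0.014 x 0.0248 y -0.0102 0.0131 22
z -0.008 x 0.0034 y -0.0112 0.0115 15
t 43.30 eye rel bend mm: -47.2 -2.6 34.7 F 0.45 -0.12 -0.24 yaw -16.13 tilt 8.00 w 0.175 tau [-0.03 -0.15  0.02]
  dp to target [ 0.809 -0.089  0.448]
```

View pics/j1.png

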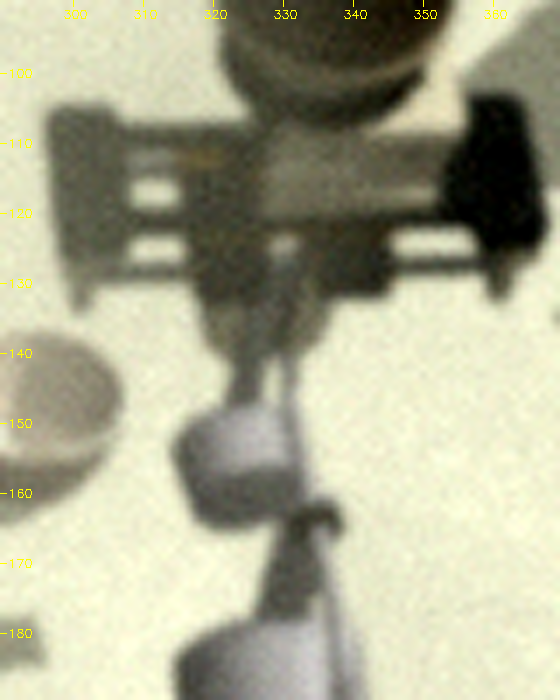

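```bash
python3 - <<'E'
from h import *
s=snapshot('scene'); crop(s,'pics/j2.png',112,150,312,350,16,grid=5)
b=np.array([.0015,.002,0])
hx=np.array([np.cos(np.radians(-16)),np.sin(np.radians(-16)),0]);hy=np.array([-hx[1],hx[0],0]);B=np.array([.5345,.2173,.205])
f=lambda x,y,z:proj(s,B+b+hx*x/1e3+hy*y/1e3+np.array([0,0,z/1e3])).round(1)
print(f(-47.2,-2.6,34.7),f(-47.2,-2.6,36.7),f(-47.2,-2.6,45.7))
E
```

```text
[[329.2 127.8]] [[329.3 127.3]] [[329.7 124.9]]
```

View pics/j2.png

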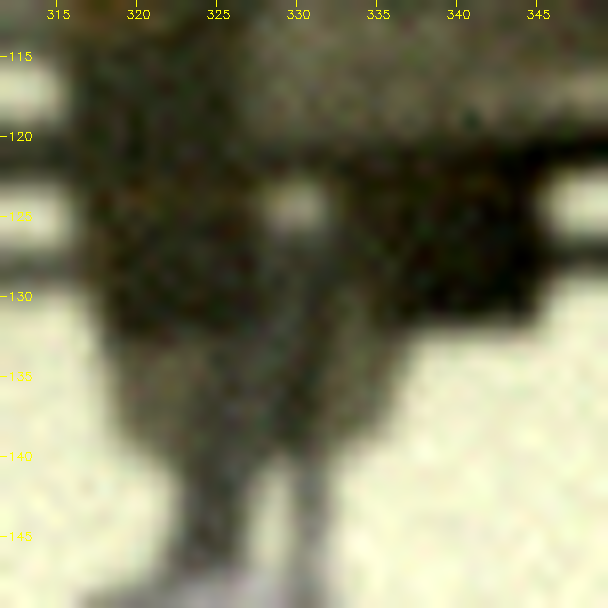

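drive_tool([
  {"dp": [0.15,-0.09,0.1],"turn": [0,0,-0.03]},
  {"dp": [0.2,0,0.11],"turn": [0,0,0]},
  {"dp": [0.2,0,0.11],"turn": [0,0,0]},
  {"dp": [0.16,0,0.1],"turn": [0,0,0]},
  {"dp": [0.08,0,0.03],"turn": [0,0,0]},
])

```text
time: 43.98
position: [0.5259, 0.2204, 0.3494]
eef_rot: [[0.952, -0.275, -0.134], [-0.272, -0.962, 0.038], [-0.139, 0.0, -0.99]]
wrist_force: [0.5, -0.2, -0.9]
grip_width: 0.173
```

```bash
python3 he.py .0015 -.032 -13.3 0.3 10; python3 -c "
from h import *
s=snapshot('scene'); crop(s,'pics/j3.png',110,170,310,350,11,grid=5)"; python3 he.py .0015 -.032 -13.3 0.3 10
```

```text
t 43.98 eye rel bend mm: -25.4 0.6 18.3 F 0.49 -0.04 -0.86 yaw -15.94 tilt 8.02 w 0.173 tau [ 0.02 -0.19  0.05]
  dp to target [0.438 0.01  0.217]
t 44.02 eye rel bend mm: -25.2 0.6 18.3 F -0.02 0.34 -1.43 yaw -15.95 tilt 8.01 w 0.173 tau [-0.03 -0.19  0.08]
  dp to target [0.432 0.01  0.218]
```

View pics/j3.png

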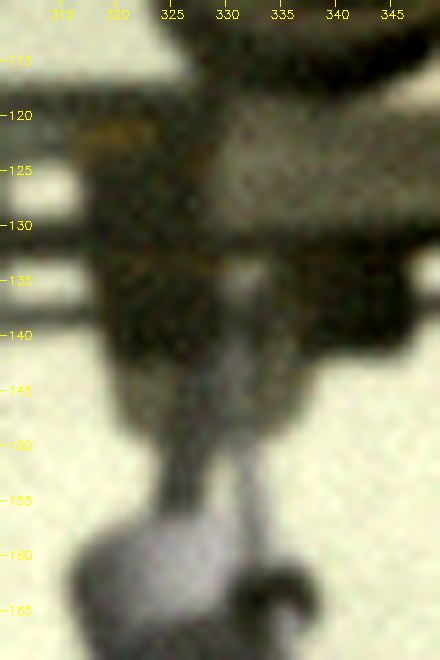

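drive_tool([
  {"dp": [0.08,0,0.04],"turn": [0,0,0]},
  {"dp": [0.08,0,0.04],"turn": [0,0,0]},
  {"dp": [0.08,0,0.04],"turn": [0,0,0]},
  {"dp": [0.08,0,0.045],"turn": [0,0,0]},
  {"dp": [0.08,0,0.045],"turn": [0,0,0]},
])

```text
time: 44.65
position: [0.5363, 0.2176, 0.3419]
eef_rot: [[0.952, -0.274, -0.134], [-0.272, -0.962, 0.038], [-0.139, -0.0, -0.99]]
wrist_force: [0.2, -0.2, -1.2]
grip_width: 0.175
```

```bash
python3 he.py .0015 -.032 -1.5 0.3 1.5; python3 -c "
from h import *
s=snapshot('scene'); crop(s,'pics/j4.png',110,170,310,350,11,grid=5)"; python3 he.py .0015 -.032 -1.5 0.3 1.5
```

```text
t 44.65 eye rel bend mm: -14.5 0.8 10.7 F 0.24 -0.12 -1.20 yaw -15.92 tilt 7.99 w 0.175 tau [-0.   -0.16  0.08]
  dp to target [0.473 0.018 0.243]
t 44.70 eye rel bend mm: -14.3 0.6 10.4 F -0.61 0.30 -1.58 yaw -15.94 tilt 8.00 w 0.174 tau [ 0.01 -0.2  -0.  ]
  dp to target [0.464 0.012 0.236]
```

View pics/j4.png

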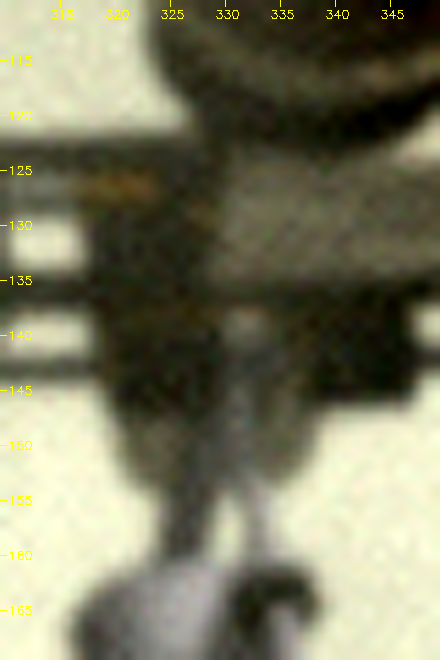

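drive_tool([
  {"dp": [0.09,0,0.05],"turn": [0,0,0]},
  {"dp": [0.09,0.01,0.05],"turn": [0,0,0]},
  {"dp": [0.09,0,0.05],"turn": [0,0,0]},
  {"dp": [0.09,0,0.05],"turn": [0,0,0]},
  {"dp": [0.08,0,0.04],"turn": [0,0,0]},
])

```text
time: 45.32
position: [0.5479, 0.214, 0.3328]
eef_rot: [[0.952, -0.274, -0.134], [-0.272, -0.962, 0.038], [-0.139, -0.0, -0.99]]
wrist_force: [0.3, -0.1, -0.6]
grip_width: 0.171
```

```bash
python3 he.py .0015 -.032 25 0.3 0.5
```

```text
t 45.33 eye rel bend mm: -2.5 0.5 1.7 F 0.33 0.01 -0.55 yaw -15.92 tilt 8.00 w 0.171 tau [ 0.03 -0.21 -0.04]
  dp to target [ 0.912  0.008 -0.089]
```

drive_tool([
  {"dp": [0.12,0,0],"turn": [0,0,0]},
  {"dp": [0.18,0,-0.02],"turn": [0,0,0]},
  {"dp": [0.2,0,-0.02],"turn": [0,0,0]},
  {"dp": [0.2,0,-0.02],"turn": [0,0,0]},
  {"dp": [0.16,0,-0.02],"turn": [0,0,0]},
])

```text
time: 45.95
position: [0.5731, 0.2067, 0.3317]
eef_rot: [[0.952, -0.275, -0.134], [-0.272, -0.962, 0.038], [-0.139, -0.0, -0.99]]
wrist_force: [-0.1, 0.1, -0.5]
grip_width: 0.174
```

```bash
python3 he.py .0015 -.032 29 0.3 -1;python3 -c "
from h import *
s=snapshot('scene'); crop(s,'pics/j5.png',110,220,280,370,6.5)"; python3 he.py .0015 -.032 29 0.3 -1
```

```text
t 45.95 eye rel bend mm: 23.8 0.5 0.6 F -0.17 0.11 -0.47 yaw -15.94 tilt 7.99 w 0.174 tau [-0.02 -0.16 -0.01]
  dp to target [0.178 0.006 0.028]
t 46.00 eye rel bend mm: 24.4 0.4 0.5 F 0.86 -0.17 -0.17 yaw -15.96 tilt 7.97 w 0.173 tau [ 0.01 -0.2   0.06]
  dp to target [0.16  0.002 0.028]
```

View pics/j5.png

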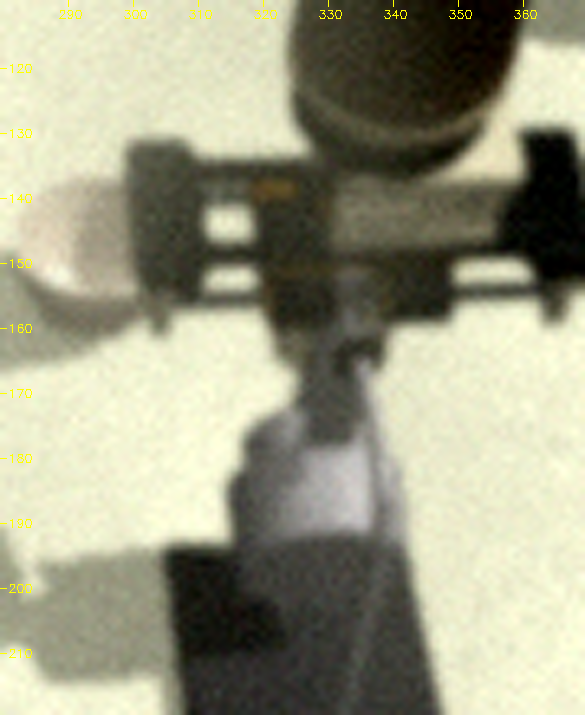

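drive_tool([
  {"dp": [0.06,0,0.01],"turn": [0,0,0]},
  {"dp": [0.06,0,0.02],"turn": [0,0,0]},
  {"dp": [0.01,0,0.04],"turn": [0,0,0]},
  {"dp": [0,0,0.02],"turn": [0,0,0]},
  {"dp": [0,0,0],"turn": [0,0,0]},
])

```text
time: 46.62
position: [0.5758, 0.206, 0.3285]
eef_rot: [[0.952, -0.274, -0.134], [-0.272, -0.962, 0.038], [-0.139, -0.0, -0.99]]
wrist_force: [-0.0, -0.5, -1.0]
grip_width: 0.175
```

```bash
python3 he.py .0015 -.032 29 0.3 -3
```

```text
t 46.62 eye rel bend mm: 26.6 0.6 -2.6 F 0.11 -0.53 -0.97 yaw -15.91 tilt 8.00 w 0.175 tau [-0.03 -0.14  0.04]
  dp to target [0.08  0.009 0.001]
```

drive_tool([
  {"dp": [0.03,0,0.02],"turn": [0,0,0]},
  {"dp": [0.03,0,0.02],"turn": [0,0,0]},
  {"dp": [0,0,0.01],"turn": [0,0,0]},
  {"dp": [0,0,0],"turn": [0,0,0]},
  {"dp": [0,0,0],"turn": [0,0,0]},
])

```text
time: 47.25
position: [0.5775, 0.2059, 0.3274]
eef_rot: [[0.952, -0.274, -0.133], [-0.271, -0.962, 0.039], [-0.139, -0.001, -0.99]]
wrist_force: [-2.0, 1.6, 4.8]
grip_width: 0.172
```

```bash
python3 he.py .0015 -.032 29 0.3 -3
```

```text
t 47.25 eye rel bend mm: 28.3 1.0 -3.8 F -2.39 0.96 4.76 yaw -15.90 tilt 7.97 w 0.172 tau [ 0.18  0.26 -0.02]
  dp to target [ 0.018  0.023 -0.029]
```

drive_tool([
  {"dp": [0,0,-0.02],"turn": [0,0,0]},
  {"dp": [0,0,0],"turn": [0,0,0]},
  {"dp": [0,0,0],"turn": [0,0,0]},
  {"dp": [0,0,0],"turn": [0,0,0]},
  {"dp": [0,0,0],"turn": [0,0,0]},
], claw=-0.1)

```text
time: 47.88
position: [0.5775, 0.2055, 0.3273]
eef_rot: [[0.952, -0.274, -0.134], [-0.272, -0.962, 0.038], [-0.139, -0.0, -0.99]]
wrist_force: [0.4, -1.0, 0.7]
grip_width: 0.449
```

drive_tool([
  {"dp": [0,0,-0.3],"turn": [0,0,0]},
  {"dp": [-0.05,0,-0.6],"turn": [0,0,0]},
  {"dp": [-0.1,0,-0.8],"turn": [0,0,0]},
  {"dp": [-0.4,0,-0.8],"turn": [0,0.4,0]},
  {"dp": [-0.4,0,-0.4],"turn": [0,0.4,0]},
])

```text
time: 48.5
position: [0.5616, 0.2103, 0.4197]
eef_rot: [[0.959, -0.275, -0.063], [-0.274, -0.962, 0.02], [-0.066, -0.002, -0.998]]
wrist_force: [-0.6, -0.3, -0.2]
grip_width: 0.455
```

```bash
python3 he.py 0 0 14 0.3 12;python3 -c "
from h import *
s=snapshot('scene'); crop(s,'pics/k1.png',110,220,280,370,6.5)"; python3 he.py 0 0 14 .3 12
```

```text
t 48.50 eye rel bend mm: 17.5 1.1 55.8 F -0.50 -0.41 -0.20 yaw -15.94 tilt 3.78 w 0.455 tau [ 0.06 -0.03 -0.01]
  dp to target [-0.02   0.03   1.466]
t 48.55 eye rel bend mm: 16.1 2.0 57.2 F -1.82 1.17 1.47 yaw -15.82 tilt 3.65 w 0.451 tau [0.1  0.04 0.05]
  dp to target [0.027 0.062 1.507]
```

View pics/k1.png

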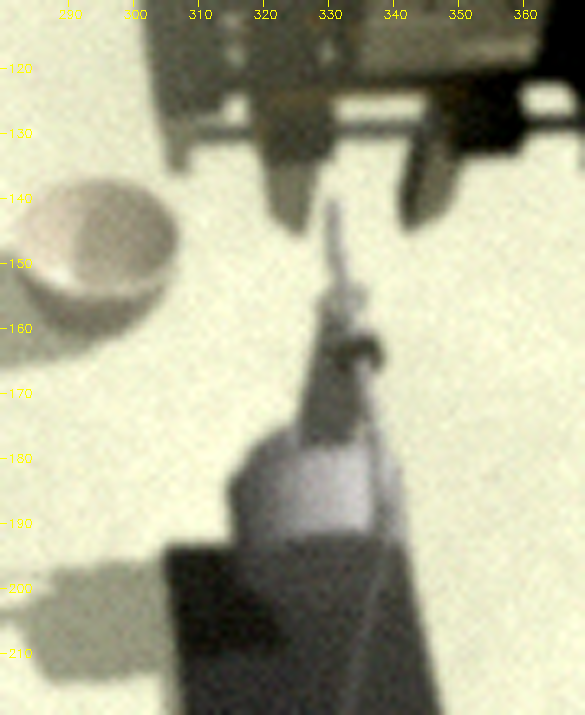

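drive_tool([
  {"dp": [-0.24,0.02,0],"turn": [0,0.37,0]},
  {"dp": [-0.24,0.02,0],"turn": [0,0.36,0]},
  {"dp": [0,0,0],"turn": [0,0,0]},
  {"dp": [0,0,0],"turn": [0,0,0]},
  {"dp": [0,0,0],"turn": [0,0,0]},
], claw=-0.7)

```text
time: 49.18
position: [0.5478, 0.2126, 0.4176]
eef_rot: [[0.961, -0.275, -0.006], [-0.275, -0.961, 0.002], [-0.006, 0.0, -1.0]]
wrist_force: [0.3, 0.1, 0.4]
grip_width: 0.149
```

```bash
python3 he.py 0 0 12.5 0.3 11.5
```

```text
t 49.17 eye rel bend mm: 13.0 -0.9 53.4 F 0.27 0.15 0.36 yaw -15.95 tilt 0.37 w 0.149 tau [0.06 0.02 0.01]
  dp to target [-0.008 -0.039  1.398]
```

drive_tool([
  {"dp": [-0.03,-0.04,0.2],"turn": [0,0.07,0]},
  {"dp": [0,0,0.4],"turn": [0,0,0]},
  {"dp": [0,0,0.4],"turn": [0,0,0]},
  {"dp": [0,0,0.27],"turn": [0,0,0]},
  {"dp": [0,0,0.13],"turn": [0,0,0]},
])

```text
time: 49.8
position: [0.5468, 0.2141, 0.3751]
eef_rot: [[0.962, -0.274, -0.001], [-0.274, -0.962, -0.0], [-0.001, 0.0, -1.0]]
wrist_force: [0.2, -0.7, 0.0]
grip_width: 0.149
```

```bash
python3 he.py 0 0 36 0.3 11.5
```

```text
t 49.80 eye rel bend mm: 12.6 0.3 10.9 F 0.34 -0.58 0.02 yaw -15.93 tilt 0.04 w 0.149 tau [ 0.05  0.04 -0.04]
  dp to target [ 0.781  0.001 -0.02 ]
```

drive_tool([
  {"dp": [0.12,0,-0.02],"turn": [0,0,0]},
  {"dp": [0.12,0,0],"turn": [0,0,0]},
  {"dp": [0.12,0,0],"turn": [0,0,0]},
  {"dp": [0.12,0,0],"turn": [0,0,0]},
  {"dp": [0.12,0,0],"turn": [0,0,0]},
])

```text
time: 50.42
position: [0.5644, 0.2094, 0.3767]
eef_rot: [[0.962, -0.274, 0.0], [-0.274, -0.962, 0.0], [0.0, -0.0, -1.0]]
wrist_force: [-1.1, -0.3, 1.5]
grip_width: 0.15
```

```bash
python3 he.py 0 0 36 0.3 11.5
```

```text
t 50.42 eye rel bend mm: 30.9 0.7 12.5 F -0.96 -0.59 1.54 yaw -15.92 tilt -0.01 w 0.150 tau [0.14 0.35 0.05]
  dp to target [0.17  0.012 0.034]
```

drive_tool([
  {"dp": [0.05,0,0],"turn": [0,0,0]},
  {"dp": [0.04,0,0],"turn": [0,0,0]},
  {"dp": [0.03,0,0],"turn": [0,0,0]},
  {"dp": [0.03,0,0],"turn": [0,0,0]},
  {"dp": [0,0,0],"turn": [0,0,0]},
])

```text
time: 51.05
position: [0.5686, 0.208, 0.3766]
eef_rot: [[0.962, -0.274, 0.0], [-0.274, -0.962, 0.0], [0.0, -0.0, -1.0]]
wrist_force: [-1.6, -0.2, 1.0]
grip_width: 0.148
```

```bash
python3 he.py 0 0 37 0.3 11.5;python3 -c "
from h import *
s=snapshot('scene'); crop(s,'pics/k2.png',110,220,280,370,6.5)"; python3 he.py 0 0 37 .3 11.5
```

```text
t 51.05 eye rel bend mm: 35.3 0.5 12.4 F -1.49 -0.63 1.03 yaw -15.93 tilt -0.02 w 0.148 tau [ 0.22  0.25 -0.02]
  dp to target [0.055 0.008 0.03 ]
t 51.10 eye rel bend mm: 35.3 0.5 12.4 F -1.36 -0.50 0.95 yaw -15.93 tilt -0.01 w 0.148 tau [ 0.09  0.21 -0.03]
  dp to target [0.055 0.007 0.029]
```

View pics/k2.png

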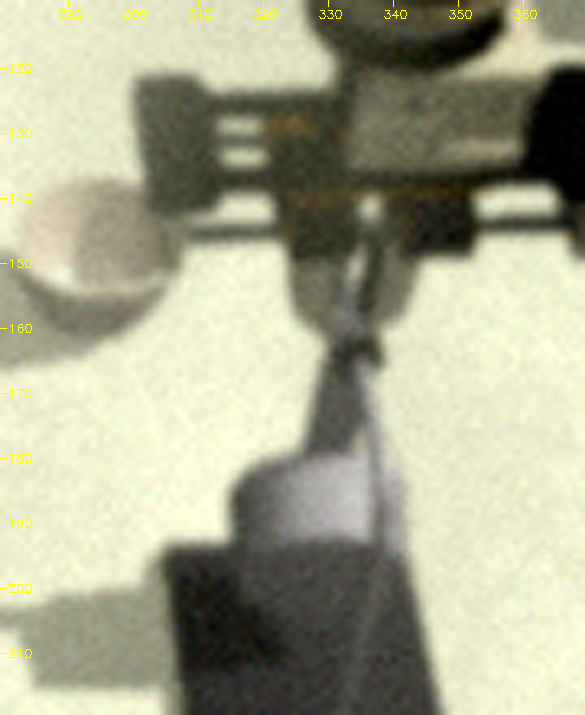

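Still only 1–2 N of drag. Creeping on towards the expected contact at about 38 mm.

drive_tool([
  {"dp": [0.03,0,0],"turn": [0,0,0]},
  {"dp": [0.03,0,0],"turn": [0,0,0]},
  {"dp": [0.02,0,0],"turn": [0,0,0]},
  {"dp": [0,0,0],"turn": [0,0,0]},
  {"dp": [0,0,0],"turn": [0,0,0]},
])

```text
time: 51.72
position: [0.5706, 0.2076, 0.3764]
eef_rot: [[0.962, -0.274, -0.0], [-0.274, -0.962, 0.0], [-0.0, -0.0, -1.0]]
wrist_force: [-4.1, 0.7, 1.7]
grip_width: 0.153
```

```bash
python3 he.py 0 0 39 0.3 11.5
```

```text
t 51.73 eye rel bend mm: 37.3 0.6 12.2 F -4.13 -0.49 1.74 yaw -15.91 tilt 0.03 w 0.153 tau [0.36 1.03 0.01]
  dp to target [0.058 0.01  0.025]
```

drive_tool([
  {"dp": [0.02,0,0],"turn": [0,0,0]},
  {"dp": [0.02,0,0],"turn": [0,0,0]},
  {"dp": [0,0,0],"turn": [0,0,0]},
  {"dp": [0,0,0],"turn": [0,0,0]},
  {"dp": [0,0,0],"turn": [0,0,0]},
])

```text
time: 52.35
position: [0.5712, 0.2074, 0.3763]
eef_rot: [[0.962, -0.274, -0.002], [-0.274, -0.962, 0.0], [-0.002, 0.0, -1.0]]
wrist_force: [-6.8, 1.7, 2.4]
grip_width: 0.153
```

```bash
python3 he.py 0 0 39 0.3 11.5
```

```text
t 52.35 eye rel bend mm: 37.8 0.6 12.1 F -6.97 -0.26 2.36 yaw -15.89 tilt 0.09 w 0.153 tau [0.41 1.5  0.06]
  dp to target [0.041 0.009 0.019]
```

drive_tool([
  {"dp": [-0.1,0,0],"turn": [0,0,0]},
  {"dp": [-0.25,0,-0.1],"turn": [0,0,0]},
  {"dp": [-0.1,0,-0.5],"turn": [0,0,0]},
  {"dp": [0,0,-0.8],"turn": [0,0,0]},
  {"dp": [0,0,-0.9],"turn": [0,0,0]},
])

```text
time: 52.98
position: [0.5589, 0.2107, 0.4474]
eef_rot: [[0.962, -0.274, 0.001], [-0.274, -0.962, 0.0], [0.001, -0.001, -1.0]]
wrist_force: [0.0, 0.4, 0.4]
grip_width: 0.153
```

drive_tool([
  {"dp": [-0.3,0.5,-0.9],"turn": [0,0,0]},
  {"dp": [-0.8,0.9,-0.4],"turn": [0,0,0]},
  {"dp": [-1,1,0],"turn": [0,0,0]},
  {"dp": [-1,1,0],"turn": [0,0,0]},
  {"dp": [-1,1,0],"turn": [0,0,0]},
])

```text
time: 53.6
position: [0.4032, 0.117, 0.4857]
eef_rot: [[0.962, -0.274, 0.002], [-0.274, -0.962, 0.0], [0.002, -0.001, -1.0]]
wrist_force: [0.1, -0.1, 0.5]
grip_width: 0.15
```

drive_tool([
  {"dp": [-0.8,1,0],"turn": [0,0,0]},
  {"dp": [-0.5,1,0],"turn": [0,0,0]},
  {"dp": [0,0.8,0],"turn": [0,0,0]},
  {"dp": [0,0.4,0],"turn": [0,0,0]},
  {"dp": [0,0,0],"turn": [0,0,0]},
])

```text
time: 54.22
position: [0.3407, 0.0358, 0.4851]
eef_rot: [[0.961, -0.276, 0.002], [-0.276, -0.961, 0.0], [0.001, -0.001, -1.0]]
wrist_force: [-0.1, 0.2, 0.3]
grip_width: 0.148
```

```bash
python3 - <<'E'
from h import *
import pickle
print(state()['time'])
s=snapshot('scene'); crop(s,'pics/l1.png',125,225,280,370,6.5); save(s,'pics/l1f.png',scale=1.5); pickle.dump(s,open('sceneL.pkl','wb'))
t=snapshot('top'); crop(t,'pics/l2.png',140,230,140,220,7); save(t,'pics/l2f.png',scale=1.5); pickle.dump(t,open('topL.pkl','wb'))
E
```

```text
54.225
```

View pics/l1.png

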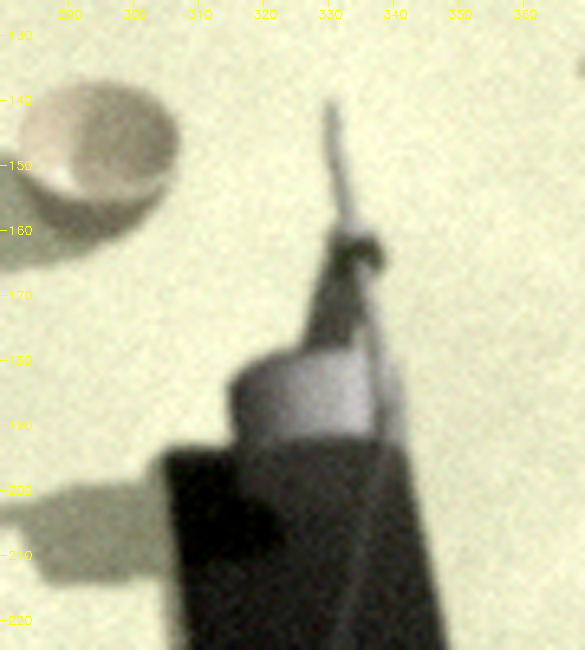

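View pics/l2.png

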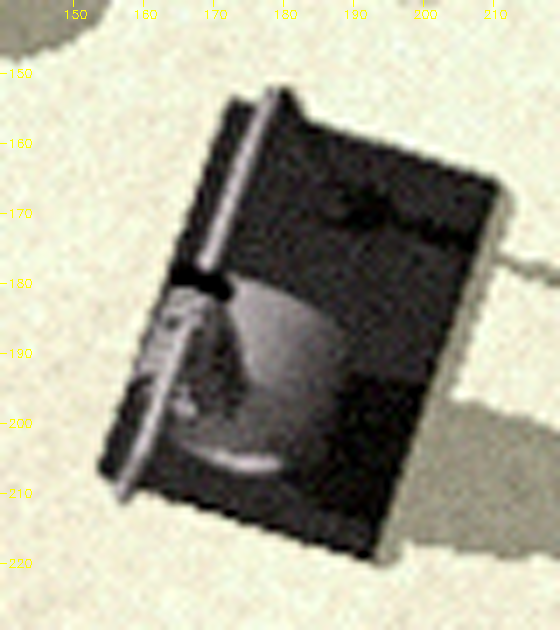

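View pics/l1f.png

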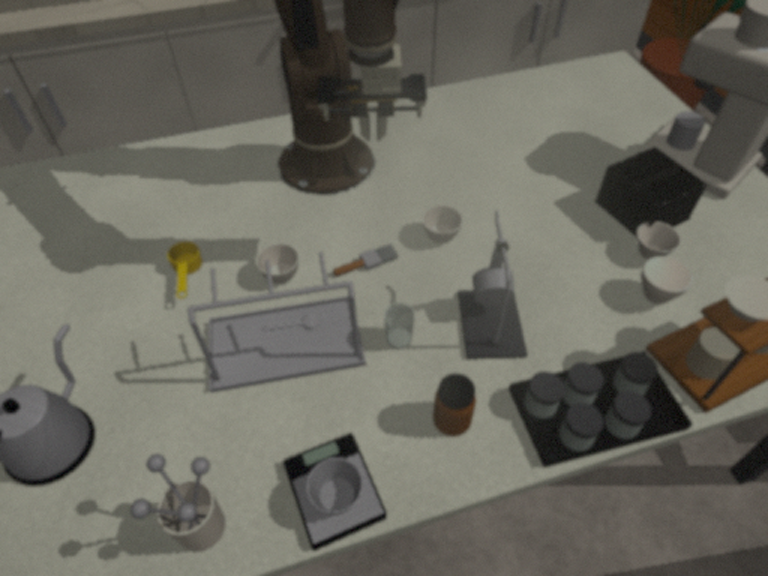

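```bash
python3 - <<'E'
from h import *
import pickle
B=np.array([.5345,.2173,.205]);hx=np.array([np.cos(np.radians(-16)),np.sin(np.radians(-16)),0]);hy=np.array([-hx[1],hx[0],0])
for n,b in(('scene',[.0015,.002,0]),('top',[0,0,0])):
    for k in('0','L'):
        P=cloud(pickle.load(open(n+k+'.pkl','rb'))).reshape(-1,3)-np.array(b)-B
        x,y,z=P@hx*1e3,P@hy*1e3,P[:,2]*1e3
        m=(abs(y)>5.5)&(abs(y)<14)&(z>-7)&(z<20)&(x>0)&(x<95)
        print(n,k,m.sum(),np.sort(x[m]).round(0).astype(int).tolist())
a=pickle.load(open('top0.pkl','rb'))['color'].astype(int);c=pickle.load(open('topL.pkl','rb'))['color'].astype(int)
print('yellow/bowl etc check brush,bowls,tumbler,jar px diff:')
for nm,(r0,r1,c0,c1) in dict(bowl_a=(262,305,158,200),bowl_b=(262,305,298,338),brush=(260,285,218,280),jar=(105,145,222,255),yellow=(270,340,365,402),tumbler=(178,206,234,262)).items():
    print(nm,np.abs(a-c)[r0:r1,c0:c1].mean().round(1))
E
```

```text
scene 0 17 [59, 60, 62, 65, 65, 66, 66, 67, 67, 67, 67, 68, 68, 69, 69, 70, 70]
scene L 31 [47, 49, 49, 50, 51, 53, 53, 54, 56, 56, 56, 58, 58, 58, 61, 62, 62, 63, 65, 65, 66, 66, 67, 67, 67, 67, 67, 68, 68, 68, 69]
top 0 15 [61, 62, 62, 62, 63, 63, 64, 65, 66, 66, 66, 67, 68, 69, 69]
top L 36 [47, 47, 49, 49, 49, 50, 50, 51, 52, 53, 53, 54, 55, 56, 57, 57, 57, 58, 59, 59, 60, 61, 62, 62, 63, 64, 64, 65, 65, 66, 66, 66, 67, 68, 69, 69]
yellow/bowl etc check brush,bowls,tumbler,jar px diff:
bowl_a 28.1
bowl_b 5.3
brush 37.3
jar 5.3
yellow 9.5
tumbler 5.3
```

```bash
python3 -c "
from h import *
print(finish_job(), state()['time'])"
```

```text
the job is handed in; nothing more can be done
the job is handed in; nothing more can be done
```

The three steel scoops now hang on the storage hook, large first, then medium, then small, one inside the other. They are pushed home against the rubber ring. I handed in at about 54 s, with the gripper clear of everything.

**Last checks**
- **Eyes against the ring:** in both cameras the three eyes fill an unbroken 47–59 mm behind the bend, and the ring face sits at about 60 mm. That matches three 4 mm eyes touching each other and the ring.
- **Spacing:** the medium and small eyes came to a firm stop 4.2 mm apart, where 4 mm was expected.
- **Forces:** the last push was about 7 N. The highest readings anywhere were about 8 N, on the hook. I saw no sign of either hook or rack being forced.
- **Bystanders:** bowl_b, tumbler, jar and the yellow scoop match the first top view. The arm hid bowl_a and the brush from above, but the scene view shows them in their first places. I checked the spoon only by eye in the scene view.

**What went wrong and was mended**
- **Small scoop:** the first grip caught the sides of its eye (20 mm opening instead of 16 mm). I set it back on its prong and gripped again lower, with the tool tilted 8°.
- **Cameras:** the two cameras disagreed by 2–3 mm sideways. I corrected the scene camera against the gripper's own fingers.

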